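# Dispense one tissue cassette with the advance lever and lay it in the glass dish

### The arm

A 6-joint arm with a two-finger parallel gripper is mounted at the origin on a cart in front of the work surface, level with it; the furniture and walls round the work are solid. World frame = base frame: x ahead of the robot, y to its left, z up, the work surface at z = 0. Lengths are in mm, angles in rad, forces in N, time in s.
With the tool pointing down it reaches from about 300 to 775 mm from the base axis. Payload 14.6 kg.
Tool frame: the origin (TCP) lies midway between the tips of the shut fingers; the grasp point (between the pads) lies 19 mm behind it; z points along the fingers, y is the direction in which the jaws open and shut (so a half turn about z gives the same grasp; the last joint's range is limited). The gripper opens to 94 mm and grips with 3 to 60 N. Pads are 16 mm wide; open, the fingers measure 119 mm over their backs; the gripper's body (75 mm by 177 mm) begins 78 mm behind the grasp point.
Start: joints at [1.231, 0.3, 1.521, -0, 1.321, -0.067], TCP at [148.184, 529.652, 205.446] pointing down, gripper open.
Joint ranges: [-3.03, 3.03], [-0.79, 2.21], [0.23, 2.52], [-1.04, 4.18], [0, 3.07], [-2.55, 2.55]. Speed limits (rad/s): [2.22, 2.22, 2.57, 3.14, 3.14, 3.14].

### API

Orientations are given as [roll, pitch, yaw] about the fixed x, y, z axes, in that order (R = Rz(yaw) Ry(pitch) Rx(roll)).
In Python, from cell import manip gives the robot as it stands.
- The arm moves only by the tool play_rows, never from a script. Its argument "commands" is a list of rows, each an object of numbers: "x", "y", "z": the shift along the tool's x, y, z in m; "wx", "wy", "wz": the turn, a rotation vector about the tool's x, y, z in degrees; "grip": the opening, from 0 (shut) to 1 (fully open). In form: [{"x": .., "y": .., "z": .., "wx": .., "wy": .., "wz": .., "grip": ..}, ...]. A call has 1 to 20 rows; each row shifts and turns the commanded pose from where the row before left it, along the tool's axes as they then stand; what a row does not reach is not made up. A row lasts 1/8 s, in which the tool goes at most 62.5 mm and 10.7 degrees, less where a joint would pass 70% of its speed; a pose out of reach is approached as far as the arm can. A call is refused whole if a number of a shift passes 0.0625 or a number of a turn 10.7, either way. A call with a gripper value outside its range is refused whole. The fingers move at their own pace and stop on an object; "squeeze" is the grip in N (left out, the last holds). Time passes only in rows, so rows that do not move let the fingers close. It gives the time, the measured TCP pose, the force and the opening at its end, in the units of the state.
- manip.read_state(): the state, without advancing time (a new reading comes with each control period).
- manip.camera(name): name is "scene" or "side" or "wrist"; returns (picture, depth): 384x512x3 uint8, red, green, blue; 384x512 float32, mm along the optical axis (not along the pixel's ray), 0 where there is no reading.
- manip.camera_info(name): a dict with "intrinsics" (3x3 intrinsics, pixels), "camera_from_world" (4x4, takes a point from world to camera coordinates); the wrist camera has in their place "tool_from_camera" (4x4, takes a point from camera to tool coordinates, whose origin is the TCP and whose axes are the flange's). Camera axes: x right, y up, looking along -z (the intrinsics and any distortion apply to the point x, -y, -z); pixel columns grow to the right and rows downward; lengths in mm; the calibration is good to about 2 mm. A picture is of the moment at which its call begins: read the wrist's pose just before it. camera_info takes no time and is no camera call.
- manip.sign_off(): hands the job in, once; it reports no verdict.
The state is a dict: "clock": time; "joints": joint angles; "qd": joint speeds; "effort": joint torques, N m; "eef_pos": TCP position; "eef_rot": TCP orientation; "wrist_force": force on the tool from outside, world axes, zero at the start; "moment": the same for the moment, N m; "finger_gap": finger opening in mm.
Only numpy, scipy, OpenCV 4.12 (cv2) and the standard library are available. Lean on these libraries where they do the work, as an engineer would, in place of code of your own. Each camera call takes 0.05 s, during which the arm holds its last target.

### The job

Get one tissue cassette ready for the next specimen: swing the sprung lever of the cassette dispenser all the way to its stop so that one cassette is pushed out on the chute, and let the lever come back fully home so that the next cassette drops into place. Then lay that cassette flat, top side up, inside the open glass dish, letting go of it only when it is down in the dish. Dispense only the one and leave the other things on the bench where they are.

Things in the scene. Friction and masses are not known exactly. Their poses are not given: they have to be found in the camera images.
- dispenser: cassette dispenser fixed to the bench: grey deck 12 mm thick (x -24 to 112 mm) carrying a magazine with six stacked white cassettes; the feed slide lies behind it, and a lever reaches from a pivot at the right (y = -42 mm) over the slide to the left. Origin on the bench under the magazine's centre, z up; -x is the way cassettes come out, roughly towards the robot
- magazine_top (a point): centre of the open top of the aluminium magazine (46 x 37 mm outside), 62 mm above the bench; the lowest cassette stands on the feed floor, 12 mm above the bench. The magazine's front face lies at x = -24.5 mm of the dispenser, with a gate at its foot
- lever_arm (a joint): lever angle, rad: 0 home, 0.98 at its stop; counter-clockwise seen from above. The grip goes from (125, 68) over (66, 83) to (7, 68) mm in the dispenser's x, y. The spring pulls at the grip with 1.4 N at home, 4.6 N at the stop, and takes the lever home when let go. It drives the feed slide, which pushes the lowest cassette 45 mm out, wholly out only at the stop
- lever_grip (a point): middle of the upright black grip at the lever's end: a round post 12 to 16 mm thick standing from 25 to 67 mm above the bench; this point lies 45 mm above the bench, on its axis
- lever_pivot (a point): the lever's vertical pivot axis, 22 mm above the bench, 125 mm from the grip's axis. The flat steel arm (11 mm wide) lies 20 to 25 mm above the bench
- chute (a point): on the top of the steel chute, 12 mm above the bench, 46 mm in front of the magazine's centre: a dispensed cassette rests with its middle about here (up to 13 mm farther out after a fast swing), long axis along the chute. The chute is 24 mm wide, narrower than the cassette, and free on both sides, so fingers can straddle it; a lip 4 mm high ends it at x = -79 mm of the dispenser
- cassette_1: white plastic tissue cassette, 40 x 28 x 7 mm, 11 to 18 g, with a perforated top and a bevelled writing face at its -x end; origin at the centre of its underside, x along the 40 mm, z up; it starts in the dispenser's magazine with its long axis along the dispenser's x axis, the lowest, the one that will be dispensed
- cassette_2: white plastic tissue cassette, 40 x 28 x 7 mm, 11 to 18 g, with a perforated top and a bevelled writing face at its -x end; origin at the centre of its underside, x along the 40 mm, z up; it starts in the dispenser's magazine with its long axis along the dispenser's x axis, second from below; it drops onto the feed floor (12 mm above the bench) once the lever is home again
- cassette_top: white plastic tissue cassette, 40 x 28 x 7 mm, 11 to 18 g, with a perforated top and a bevelled writing face at its -x end; origin at the centre of its underside, x along the 40 mm, z up; it starts in the dispenser's magazine with its long axis along the dispenser's x axis, the uppermost of the six; its underside is 47 mm above the bench at the start and 40 mm once the stack has dropped
- dish: open round clear glass dish, loose, 94 mm across outside, about 87 mm inside, 19 mm high, floor 2 mm thick, about 100 g; origin at the centre of its underside, z up. It stands on the bench to the left or the right in front of the dispenser
- tape: bystander: roll of tan tape lying flat, 100 mm across and 25 mm high, loose; origin at the centre of its underside. It stands on the side where the dish does not
- felt_marker: bystander: felt marker lying at the left, 135 mm long, 17 mm thick, loose; origin at the middle of its underside, y along it
- tweezers: bystander: steel forceps lying on the right, 125 mm long, 10 mm high, loose; origin at the middle of the underside, y along it
- lens_can: bystander: white canister with a black screw cap, standing on the right, 36 mm across, 54 mm high, loose; origin at the centre of its underside
Mind the look-alikes: they are no part of the job. What is shaped like the dish but green is not meant.

How it is judged (in metres and radians):
On the way, in this order (a step that is already met when the one before it is completed fails the run):
1. the lever is swung to its stop (value of joint lever_arm above 0.93 rad), for 0.1 s.
2. the lever is back home and the first cassette lies out on the chute (value of joint lever_arm below 0.06 rad and x of cassette_1 in the frame of dispenser below -0.038 m and z of cassette_1 in the frame of dispenser above 0.008 m), for 0.1 s.
At the end, for the whole second after the job is handed in: cassette 1 at rest on the floor of the upright dish, flat (0.1 rad), top up, its middle within 30 mm of the dish's; lever home (under 0.06 rad); the other five stacked in the magazine (8 mm from its middle, 3 mm in height), the second on the feed floor, the top one 40 mm above the bench (value of joint lever_arm below 0.06 rad and horizontal distance between cassette_1 and dish below 0.03 m and z of cassette_1 in the frame of dish below 0.006 m and angle between cassette_1's own z axis and vertical below 0.1 rad and angle between dish's own z axis and vertical below 0.05 rad and linear speed of cassette_1 below 0.02 m/s and x of cassette_2 in the frame of dispenser between -0.008 and 0.008 m and z of cassette_2 in the frame of dispenser between 0.009 and 0.015 m and x of cassette_top in the frame of dispenser between -0.008 and 0.008 m and z of cassette_top in the frame of dispenser between 0.037 and 0.043 m); the robot touches nothing.
It fails at once if the cassette is let fall from more than 60 mm above the bench (height (world z) of cassette_1 above 0.06 m and contact force between the fingers and cassette_1 below 0.05 N and linear speed of cassette_1 above 0.3 m/s).
It fails at once if another cassette is pushed or taken out of the magazine (x of any of cassette_2, cassette_top in the frame of dispenser below -0.02 m or z of any of cassette_2, cassette_top in the frame of dispenser above 0.06 m).
It fails at once if a bystander is displaced by more than 3 cm (distance of any of tape, felt_marker, tweezers, lens_can from where it was at the start of the episode above 0.03 m).
It also fails if it takes over 64 s, if anything falls off the work surface, if the arm or the gripper's body presses on something with over 40 N, if the wrist force passes 120 N, or if a joint passes its speed limit or range.

## Working session

There is one attempt and no reset: what is moved stays moved. The work goes in short steps, Python scripts to look and compute and a tool call to move; the robot and the scene stay as the last step left them, time stands still between calls to the robot, and variables do not carry over. Pictures are saved under pics/ and viewed, and the job is handed in when it is done.

Besides the shell and the picture viewer there is one more tool, called after "Call:" as name(argument=value, ...), one argument or row to a line, values as JSON. play_rows: Moves the arm, as the interface text tells. Its arguments: {"type":"object","properties":{"commands":{"type":"array"},"squeeze":{"type":"number"}},"required":["commands"]}

```bash
mkdir -p pics; ls
python3 - <<'E'
from cell import manip
import cv2,numpy as np
print(manip.read_state())
for n in("scene","side","wrist"):
    p,d=manip.camera(n); cv2.imwrite(f"pics/{n}0.png",p[:,:,::-1]); np.save(f"pics/{n}0_d.npy",d); np.save(f"pics/{n}0_p.npy",p)
    print(n,manip.camera_info(n))
E
```

```text
pics
{'clock': 0.0, 'joints': array([ 1.23140057e+00,  3.00496145e-01,  1.52159622e+00,  1.66776012e-06,
        1.32068551e+00, -6.66146525e-02]), 'qd': array([ 0.00042705, -0.00071404, -0.00117784, -0.0017944 , -0.00145457,
        0.00012078]), 'effort': array([-1.18031963e-03, -5.31807232e+01, -3.52739275e+01,  7.07697007e-02,
        2.44154624e-02, -1.25396450e-04]), 'eef_pos': array([148.09732278, 529.40971808, 204.86618826]), 'eef_rot': array([-3.14041017e+00, -8.05062342e-05,  2.86881109e+00]), 'wrist_force': array([-0.3037983 ,  0.02345337, -0.53103897]), 'moment': array([ 0.01551589,  0.00312251, -0.02598353]), 'finger_gap': 93.94365280103642}
scene {'intrinsics': array([[435.80263526,   0.        , 258.79456198],
       [  0.        , 435.80263526, 190.44459283],
       [  0.        ,   0.        ,   1.        ]]), 'camera_from_world': array([[-8.50981117e-01, -5.25142010e-01,  7.55032380e-03,
         4.11609188e+02],
       [ 4.13734354e-01, -6.61453607e-01,  6.25542173e-01,
        -2.67483596e+02],
       [-3.23504285e-01,  5.35448405e-01,  7.80153820e-01,
        -1.
[... 477 characters left out ...]
3.10112444e-01, -7.19693461e-01,  6.21185637e-01,
        -1.32247975e+03],
       [ 0.00000000e+00,  0.00000000e+00,  0.00000000e+00,
         1.00000000e+00]])}
wrist {'intrinsics': array([[270.13271532,   0.        , 259.25616275],
       [  0.        , 270.13271532, 188.99679348],
       [  0.        ,   0.        ,   1.        ]]), 'tool_from_camera': array([[ 2.72401731e-04,  9.57563987e-01,  2.88220640e-01,
         8.37531397e+01],
       [ 9.99999963e-01, -2.67761505e-04, -5.55232506e-05,
         1.12300431e+00],
       [ 2.40073271e-05,  2.88220644e-01, -9.57564024e-01,
        -1.79291763e+02],
       [ 0.00000000e+00,  0.00000000e+00,  0.00000000e+00,
         1.00000000e+00]])}
```

View pics/scene0.png

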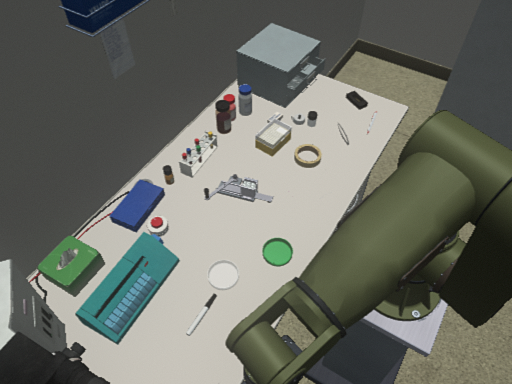

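View pics/side0.png

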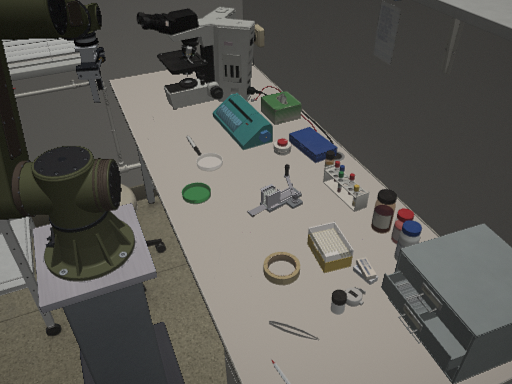

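View pics/wrist0.png

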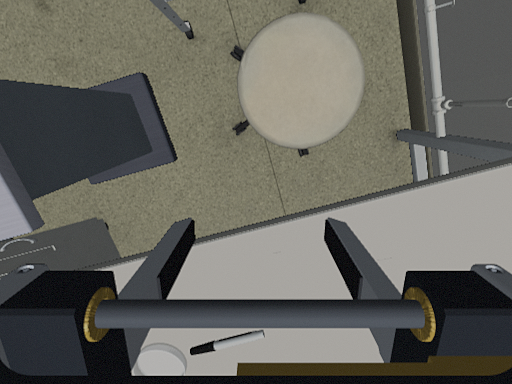

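The scene picture shows the dispenser around (240,190), the clear dish at (223,275), the green one at (277,251), the tape at (308,155) and the marker at (201,314). Next I enlarge the crops and measure.

```bash
cat > h.py <<'E'
from cell import manip
import numpy as np,cv2
from scipy.spatial.transform import Rotation as Ro
def cam(name,st=None):
    i=manip.camera_info(name);K=i["intrinsics"]
    if name=="wrist":
        T=np.eye(4);T[:3,:3]=Ro.from_euler('xyz',st["eef_rot"]).as_matrix();T[:3,3]=st["eef_pos"]
        M=T@i["tool_from_camera"]
    else: M=np.linalg.inv(i["camera_from_world"])
    return K,M
def ray(c,u,v):
    K,M=c; d=np.array([(u-K[0,2])/K[0,0],-(v-K[1,2])/K[1,1],-1.]); return M[:3,3],M[:3,:3]@d
def onz(c,u,v,z):
    o,d=ray(c,u,v); return o+d*(z-o[2])/d[2]
def proj(c,P):
    K,M=c; p=np.linalg.inv(M)@np.append(P,1); return K[0,2]+K[0,0]*p[0]/-p[2],K[1,2]-K[1,1]*p[1]/-p[2]
def tri(c1,a,c2,b):
    o1,d1=ray(c1,*a);o2,d2=ray(c2,*b)
    s=np.linalg.lstsq(np.c_[d1,-d2],o2-o1,rcond=None)[0]
    p,q=o1+s[0]*d1,o2+s[1]*d2; return (p+q)/2,np.linalg.norm(p-q)
def shot(n,tag):
    st=manip.read_state();p,d=manip.camera(n);c=cam(n,st)
    cv2.imwrite(f"pics/{n}{tag}.png",p[:,:,::-1]);np.save(f"pics/{n}{tag}_d.npy",d);np.savez(f"pics/{n}{tag}.npz",K=c[0],M=c[1],p=p,d=d)
    return p,d,c
E
python3 - <<'E'
from h import *
a=cv2.imread("pics/scene0.png")[165:215,190:290];b=cv2.imread("pics/side0.png")[150:225,235:325]
cv2.imwrite("pics/sc_z.png",cv2.resize(a,None,fx=8,fy=8,interpolation=cv2.INTER_CUBIC));cv2.imwrite("pics/si_z.png",cv2.resize(b,None,fx=8,fy=8,interpolation=cv2.INTER_CUBIC))
E
```

```text
(no output)
```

View pics/sc_z.png

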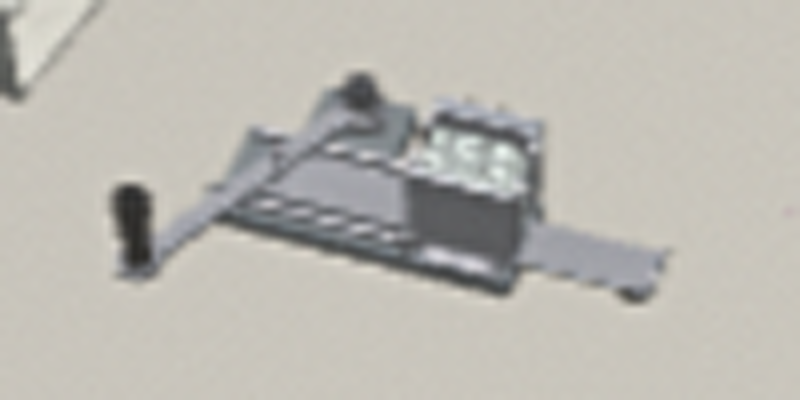

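View pics/si_z.png

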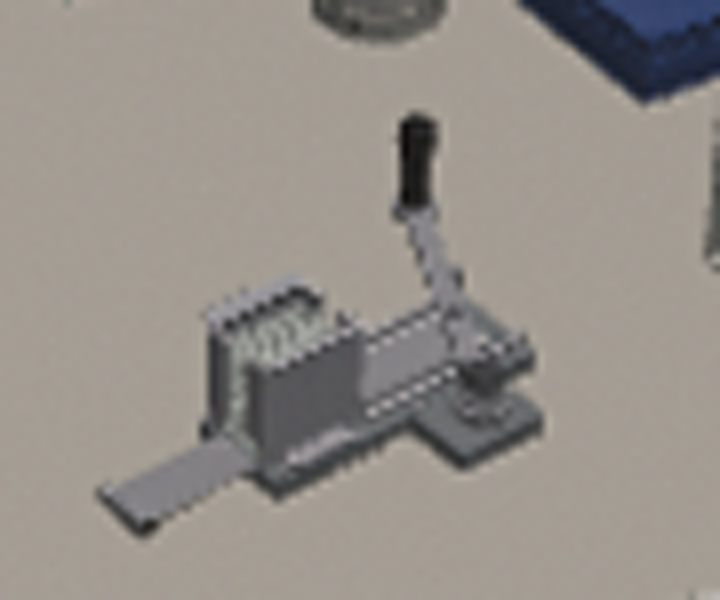

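Run:
```python
from h import *
c1,c2=cam("scene"),cam("side")
S=lambda x,y:(190+x/8-.5,165+y/8-.5); T=lambda x,y:(235+x/8-.5,150+y/8-.5)
for n,a,b in [("grip mid",(135,225),(416,163)),("griptop",(130,190),(417,120)),("gripbot",(140,262),(413,208)),("magtop",(474,150),(283,322)),("chute end",(648,272),(122,512))]:
    print(n,*[np.round(v,1) for v in tri(c1,S(*a),c2,T(*b))])
# dish
for n in("scene","side"):
    z=np.load(f"pics/{n}0_p.npy"); 
    h=cv2.cvtColor(z,cv2.COLOR_RGB2HSV); c=cam(n)
    box={"scene":(195,250,255,300),"side":(180,235,145,180)}[n]
    x0,x1,y0,y1=box; sub=z[y0:y1,x0:x1]
    cv2.imwrite(f"pics/{n}_dish.png",cv2.resize(sub[:,:,::-1],None,fx=10,fy=10,interpolation=cv2.INTER_CUBIC))
```

```text
grip mid [652.   57.7  46.2] 0.5
griptop [651.9  57.4  68.4] 0.4
gripbot [651.6  58.4  22.6] 0.9
magtop [546.8 -37.9  64. ] 0.2
chute end [471.6 -57.4  10.3] 2.6
```

View pics/scene_dish.png

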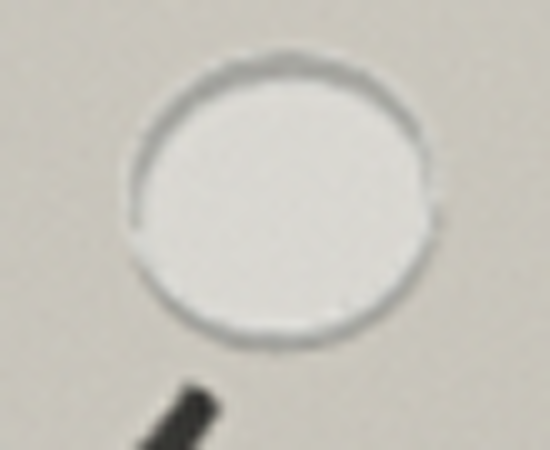

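View pics/side_dish.png

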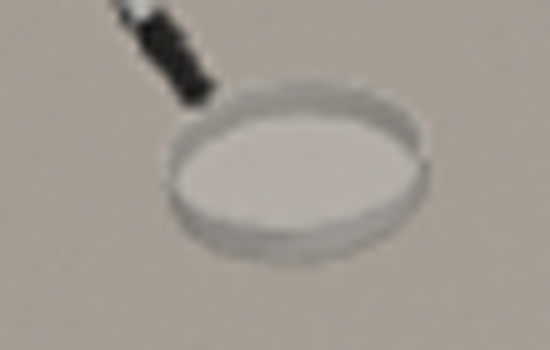

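```bash
cat >> h.py <<'E'
def plan(target,yaw_deg,st=None):
    st=st or manip.read_state()
    R=Ro.from_euler('xyz',st["eef_rot"]).as_matrix()
    d=R.T@(np.array(target)-st["eef_pos"])
    Rt=Ro.from_euler('xyz',[np.pi,0,np.radians(yaw_deg)]).as_matrix()
    w=Ro.from_matrix(R.T@Rt).as_rotvec(degrees=True)
    print("t",st["clock"],"pos",st["eef_pos"].round(1),"rot",np.degrees(st["eef_rot"]).round(2),"gap",round(st["finger_gap"],1),"F",st["wrist_force"].round(1))
    print("shift tool mm",d.round(1),"turn deg",w.round(2))
E
python3 - <<'E'
from h import *
c1,c2=cam("scene"),cam("side")
print(tri(c1,(195+28.4-.5,255+20.8-.5),c2,(180+29.8-.5,145+17.2-.5)))
print(onz(c1,195+28.4-.5,255+20.5,2),onz(c2,180+29.8,145+17.2,2))
plan([600,20,160],75.8)
E
```

```text
(array([448.07976256, 262.52010038,   7.98189816]), np.float64(2.7393298801100845))
[448.33002056 260.88910068   2.        ] [452.62430417 267.87966191   2.        ]
t 0.15 pos [148.1 529.5 205. ] rot [-179.95   -0.    164.37] gap 94.2 F [ 0.2 -0.7  0.5]
shift tool mm [-572.4 -368.9   45.3] turn deg [-4.000e-02  3.000e-02  8.857e+01]
```

Call:
play_rows(
  commands=[
    {"x": -0.0286, "y": -0.0184, "z": 0.00225},
    {"x": -0.0286, "y": -0.0184, "z": 0.00225},
    {"x": -0.0286, "y": -0.0184, "z": 0.00225},
    {"x": -0.0286, "y": -0.0184, "z": 0.00225},
    {"x": -0.0286, "y": -0.0184, "z": 0.00225},
    {"x": -0.0286, "y": -0.0184, "z": 0.00225},
    {"x": -0.0286, "y": -0.0184, "z": 0.00225},
    {"x": -0.0286, "y": -0.0184, "z": 0.00225},
    {"x": -0.0286, "y": -0.0184, "z": 0.00225},
    {"x": -0.0286, "y": -0.0184, "z": 0.00225},
    {"x": -0.0286, "y": -0.0184, "z": 0.00225},
    {"x": -0.0286, "y": -0.0184, "z": 0.00225},
    {"x": -0.0286, "y": -0.0184, "z": 0.00225},
    {"x": -0.0286, "y": -0.0184, "z": 0.00225},
    {"x": -0.0286, "y": -0.0184, "z": 0.00225},
    {"x": -0.0286, "y": -0.0184, "z": 0.00225},
    {"x": -0.0286, "y": -0.0184, "z": 0.00225},
    {"x": -0.0286, "y": -0.0184, "z": 0.00225},
    {"x": -0.0286, "y": -0.0184, "z": 0.00225},
    {"x": -0.0286, "y": -0.0184, "z": 0.00225},
  ],
)

```text
$.commands[0]: bad value
```

Call:
play_rows(
  commands=[
    {"wz": 9.84},
    {"wz": 9.84},
    {"wz": 9.84},
    {"wz": 9.84},
    {"wz": 9.84},
    {"wz": 9.84},
    {"wz": 9.84},
    {"wz": 9.84},
    {"wz": 9.84},
    {},
  ],
)

```text
$.commands[0]: bad value
```

Run:
```python
from h import *
shot("wrist","1"); plan([652,58,160],75.8)
```

```text
t 0.2 pos [148.1 529.5 205.1] rot [-179.96   -0.    164.37] gap 94.3 F [ 0.3 -0.1 -1.3]
shift tool mm [-612.3 -318.3   45.3] turn deg [-3.000e-02  3.000e-02  8.857e+01]
```

View pics/wrist1.png

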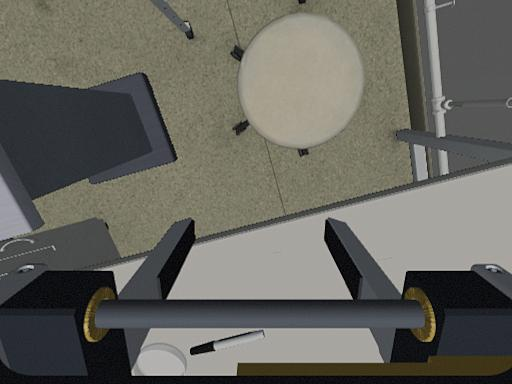

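The move was refused, so the arm still sees the marker and the stool as before. All seven fields may be required in each row.

Call:
play_rows(
  commands=[
    {"x": -0.0286, "y": -0.0184, "z": 0.0022, "wx": 0, "wy": 0, "wz": 0, "grip": 1},
    {"x": -0.0286, "y": -0.0184, "z": 0.0022, "wx": 0, "wy": 0, "wz": 0, "grip": 1},
  ],
)

```text
clock: 0.45
eef_pos: [193.7, 478.1, 200.7]
eef_rot: [-3.141, -0.0, 2.87]
wrist_force: [0.3, -0.5, -0.5]
finger_gap: 94.4
```

Call:
play_rows(
  commands=[
    {"x": -0.0286, "y": -0.0184, "z": 0.0022, "wx": 0, "wy": 0, "wz": 0, "grip": 1},
    {"x": -0.0286, "y": -0.0184, "z": 0.0022, "wx": 0, "wy": 0, "wz": 0, "grip": 1},
    {"x": -0.0286, "y": -0.0184, "z": 0.0022, "wx": 0, "wy": 0, "wz": 0, "grip": 1},
    {"x": -0.0286, "y": -0.0184, "z": 0.0022, "wx": 0, "wy": 0, "wz": 0, "grip": 1},
    {"x": -0.0286, "y": -0.0184, "z": 0.0022, "wx": 0, "wy": 0, "wz": 0, "grip": 1},
    {"x": -0.0286, "y": -0.0184, "z": 0.0022, "wx": 0, "wy": 0, "wz": 0, "grip": 1},
    {"x": -0.0286, "y": -0.0184, "z": 0.0022, "wx": 0, "wy": 0, "wz": 0, "grip": 1},
    {"x": -0.0286, "y": -0.0184, "z": 0.0022, "wx": 0, "wy": 0, "wz": 0, "grip": 1},
    {"x": -0.0286, "y": -0.0184, "z": 0.0022, "wx": 0, "wy": 0, "wz": 0, "grip": 1},
    {"x": -0.0286, "y": -0.0184, "z": 0.0022, "wx": 0, "wy": 0, "wz": 0, "grip": 1},
    {"x": -0.0286, "y": -0.0184, "z": 0.0022, "wx": 0, "wy": 0, "wz": 0, "grip": 1},
    {"x": -0.0286, "y": -0.0184, "z": 0.0022, "wx": 0, "wy": 0, "wz": 0, "grip": 1},
    {"x": -0.0286, "y": -0.0184, "z": 0.0022, "wx": 0, "wy": 0, "wz": 0, "grip": 1},
    {"x": -0.0286, "y": -0.0184, "z": 0.0022, "wx": 0, "wy": 0, "wz": 0, "grip": 1},
    {"x": -0.0286, "y": -0.0184, "z": 0.0022, "wx": 0, "wy": 0, "wz": 0, "grip": 1},
    {"x": -0.0286, "y": -0.0184, "z": 0.0022, "wx": 0, "wy": 0, "wz": 0, "grip": 1},
    {"x": -0.0286, "y": -0.0184, "z": 0.0022, "wx": 0, "wy": 0, "wz": 0, "grip": 1},
    {"x": -0.0286, "y": -0.0184, "z": 0.0022, "wx": 0, "wy": 0, "wz": 0, "grip": 1},
  ],
)

```text
clock: 2.7
eef_pos: [600.5, 20.2, 161.1]
eef_rot: [-3.142, -0.0, 2.869]
wrist_force: [1.0, 0.7, 0.1]
finger_gap: 93.8
```

Call:
play_rows(
  commands=[
    {"x": 0, "y": 0, "z": 0, "wx": 0, "wy": 0, "wz": 9.84, "grip": 0.45},
    {"x": 0, "y": 0, "z": 0, "wx": 0, "wy": 0, "wz": 9.84, "grip": 0.45},
    {"x": 0, "y": 0, "z": 0, "wx": 0, "wy": 0, "wz": 9.84, "grip": 0.45},
    {"x": 0, "y": 0, "z": 0, "wx": 0, "wy": 0, "wz": 9.84, "grip": 0.45},
    {"x": 0, "y": 0, "z": 0, "wx": 0, "wy": 0, "wz": 9.84, "grip": 0.45},
    {"x": 0, "y": 0, "z": 0, "wx": 0, "wy": 0, "wz": 9.84, "grip": 0.45},
    {"x": 0, "y": 0, "z": 0, "wx": 0, "wy": 0, "wz": 9.84, "grip": 0.45},
    {"x": 0, "y": 0, "z": 0, "wx": 0, "wy": 0, "wz": 9.84, "grip": 0.45},
    {"x": 0, "y": 0, "z": 0, "wx": 0, "wy": 0, "wz": 9.84, "grip": 0.45},
    {"x": 0, "y": 0, "z": 0, "wx": 0, "wy": 0, "wz": 0, "grip": 0.45},
  ],
)

```text
clock: 3.95
eef_pos: [599.8, 21.2, 161.3]
eef_rot: [-3.141, 0.0, 1.324]
wrist_force: [-1.3, -0.3, -0.1]
finger_gap: 42.4
```

Run:
```python
from h import *
shot("wrist","1"); plan([652,58,160],75.8)
```

```text
t 4.0 pos [599.8  21.1 161.3] rot [-1.7998e+02  1.0000e-02  7.6030e+01] gap 42.1 F [-0.3 -0.5 -0.6]
shift tool mm [48.4 41.7  1.3] turn deg [-0.02  0.01  0.23]
```

View pics/wrist1.png

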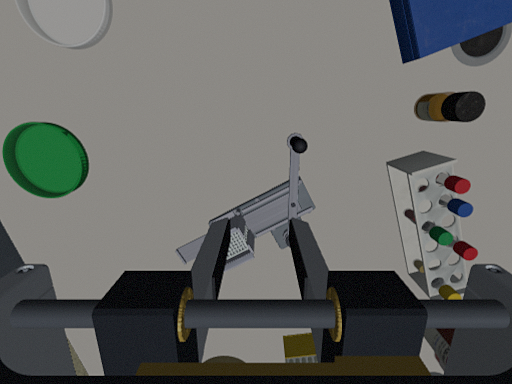

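Run:
```python
from h import *
z=np.load("pics/wrist1.npz");c=(z["K"],z["M"])
print("grip top",onz(c,300,145.5,67)); 
d=z["d"]
for n,u,v in [("griptop",300,145),("bottle",470,106),("tube",460,182),("tube2",468,250),("blue",450,20),("base ring",292,140)]:
    dd=d[v,u];o,r=ray(c,u,v);print(n,(o+r*dd).round(1))
p=z["p"];cv2.imwrite("pics/w1z.png",cv2.resize(p[120:275,165:325,::-1],None,fx=5,fy=5,interpolation=cv2.INTER_CUBIC))
```

```text
grip top [652.22369789  58.44650391  67.        ]
griptop [652.3  59.   67.7]
bottle [814.6  56.9  74. ]
tube [795.3 -11.9  84.8]
tube2 [801.4 -91.   83.9]
blue [825.1 138.5  36. ]
base ring [648.   62.   39.8]
```

View pics/w1z.png

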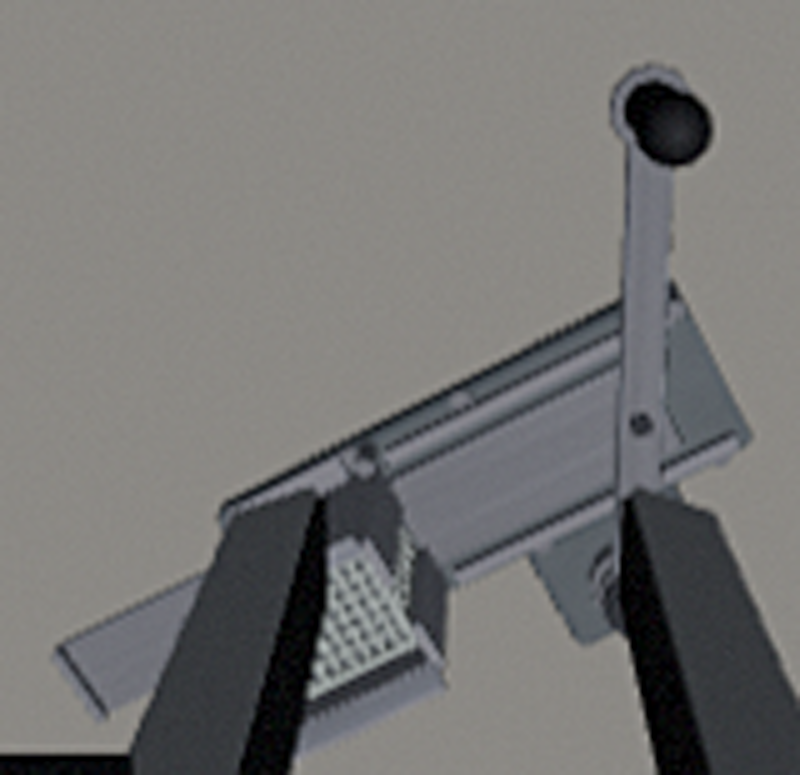

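Run:
```python
from h import *
z=np.load("pics/wrist1.npz");c=(z["K"],z["M"])
Z=lambda x,y:(165+x/5-.4,120+y/5-.4)
def ang(a,b,h):
    A,B=onz(c,*Z(*a),h),onz(c,*Z(*b),h);v=B-A;print(A.round(1),B.round(1),np.linalg.norm(v).round(1),np.degrees(np.arctan2(v[1],v[0])).round(2));return A
ang((225,503),(672,285),12)
ang((455,580),(738,438),14)
ang((58,650),(190,580),12)
ang((58,650),(100,715),14)
ang((640,425),(650,100),25)
ang((672,285),(748,438),12)
g=np.array([652,58.3])
for t in (11,12,13,14,15):
    th=np.radians(t);R=np.array([[np.cos(th),-np.sin(th)],[np.sin(th),np.cos(th)]])
    o=g-R@[125,68]
    print(t,"origin",o.round(1),"pivot",(o+R@[66,-42]).round(1),"stop",(o+R@[7,68]).round(1),"chuteend",(o+R@[-79,0]).round(1))
```

```text
[523.5 -17.5  12. ] [649.5  11.6  12. ] 129.3 13.04
[576.9 -53.   14. ] [657.5 -31.8  14. ] 83.4 14.73
[466.6 -47.9  12. ] [507.8 -36.6  12. ] 42.7 15.29
[467.6 -46.9  14. ] [472.2 -68.7  14. ] 22.3 -78.07
[633.4 -17.9  25. ] [652.3  59.7  25. ] 79.8 76.26
[649.5  11.6  12. ] [660.3 -33.2  12. ] 46.1 -76.43
11 origin [542.3 -32.3] pivot [615.1 -60.9] stop [536.2  35.8] chuteend [464.7 -47.4]
12 origin [543.9 -34.2] pivot [617.2 -61.6] stop [536.6  33.8] chuteend [466.6 -50.6]
13 origin [545.5 -36.1] pivot [619.3 -62.2] stop [537.   31.8] chuteend [468.5 -53.8]
14 origin [547.2 -37.9] pivot [621.4 -62.7] stop [537.5  29.8] chuteend [470.5 -57. ]
15 origin [548.9 -39.7] pivot [623.5 -63.2] stop [538.   27.8] chuteend [472.6 -60.2]
```

Call:
play_rows(
  commands=[
    {"x": 0.0243, "y": 0.0208, "z": 0, "wx": 0, "wy": 0, "wz": 0, "grip": 0.45},
    {"x": 0.0243, "y": 0.0208, "z": 0, "wx": 0, "wy": 0, "wz": 0, "grip": 0.45},
    {"x": 0, "y": 0, "z": 0.02, "wx": 0, "wy": 0, "wz": 0, "grip": 0.45},
    {"x": 0, "y": 0, "z": 0.02, "wx": 0, "wy": 0, "wz": 0, "grip": 0.45},
    {"x": 0, "y": 0, "z": 0, "wx": 0, "wy": 0, "wz": 0, "grip": 0.45},
  ],
)

```text
clock: 4.62
eef_pos: [651.4, 58.1, 119.9]
eef_rot: [-3.139, 0.001, 1.326]
wrist_force: [-0.1, 0.0, 0.1]
finger_gap: 42.6
```

Run:
```python
from h import *
shot("wrist","2"); plan([652,58.3,38],75.8)
```

```text
t 4.675 pos [652.   58.1 121.3] rot [-1.7995e+02  1.0000e-02  7.5950e+01] gap 42.0 F [ 0.1 -0.   0.5]
shift tool mm [ 0.3  0.1 83.3] turn deg [-0.05  0.01  0.15]
```

View pics/wrist2.png

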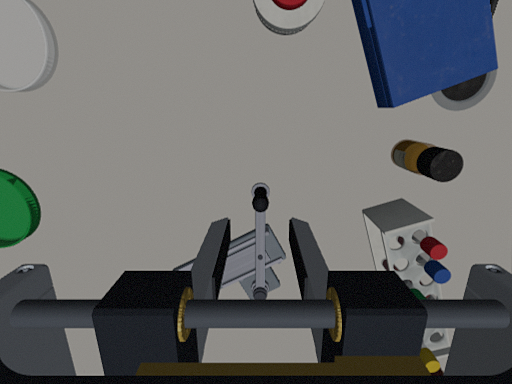

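The post at (261,198) sits midway between the fingertips at about 227 and 293. I'll descend and narrow the jaws.

Call:
play_rows(
  commands=[
    {"x": 0, "y": 0, "z": 0.0208, "wx": 0, "wy": 0, "wz": 0, "grip": 0.45},
    {"x": 0, "y": 0, "z": 0.0208, "wx": 0, "wy": 0, "wz": 0, "grip": 0.45},
    {"x": 0, "y": 0, "z": 0.0208, "wx": 0, "wy": 0, "wz": 0, "grip": 0.45},
    {"x": 0, "y": 0, "z": 0.0208, "wx": 0, "wy": 0, "wz": 0, "grip": 0.45},
    {"x": 0, "y": 0, "z": 0, "wx": 0, "wy": 0, "wz": 0, "grip": 0.24},
    {"x": 0, "y": 0, "z": 0, "wx": 0, "wy": 0, "wz": 0, "grip": 0.24},
    {"x": 0, "y": 0, "z": 0, "wx": 0, "wy": 0, "wz": 0, "grip": 0.24},
    {"x": 0, "y": 0, "z": 0, "wx": 0, "wy": 0, "wz": 0, "grip": 0.24},
  ],
)

```text
clock: 5.68
eef_pos: [652.4, 58.1, 38.9]
eef_rot: [3.141, -0.0, 1.323]
wrist_force: [-0.5, 0.9, -0.1]
finger_gap: 22.5
```

Run:
```python
from h import *
plan([652,58.3,38],75.8)
# arc step in tool frame: turn then shift? test both conventions
P=np.array([621.4,-62.7]);A=np.array([652,58.3])
def RR(t):
    t=np.radians(t);return np.array([[np.cos(t),-np.sin(t)],[np.sin(t),np.cos(t)]])
s=3.0
# world yaw +s per step; tool at yaw y: x_t=(cos y,sin y), y_t=(sin y,-cos y)
y=np.radians(75.8); B=P+RR(s)@(A-P); d=B-A
print("step in tool start frame x,y:",d@[np.cos(y),np.sin(y)],d@[np.sin(y),-np.cos(y)])
```

```text
t 5.675 pos [652.4  58.1  38.9] rot [ 1.7995e+02 -1.0000e-02  7.5810e+01] gap 22.5 F [-0.5  0.9 -0.1]
shift tool mm [ 0.1 -0.5  0.9] turn deg [ 0.05 -0.01  0.01]
step in tool start frame x,y: -0.1719451970517663 -6.5319901898421
```

Call:
play_rows(
  commands=[
    {"x": -0.00017, "y": -0.00653, "z": 0, "wx": 0, "wy": 0, "wz": -3, "grip": 0.24},
    {"x": -0.00017, "y": -0.00653, "z": 0, "wx": 0, "wy": 0, "wz": -3, "grip": 0.24},
    {"x": -0.00017, "y": -0.00653, "z": 0, "wx": 0, "wy": 0, "wz": -3, "grip": 0.24},
    {"x": -0.00017, "y": -0.00653, "z": 0, "wx": 0, "wy": 0, "wz": -3, "grip": 0.24},
    {"x": -0.00017, "y": -0.00653, "z": 0, "wx": 0, "wy": 0, "wz": -3, "grip": 0.24},
    {"x": -0.00017, "y": -0.00653, "z": 0, "wx": 0, "wy": 0, "wz": -3, "grip": 0.24},
  ],
)

```text
clock: 6.42
eef_pos: [613.6, 61.6, 38.7]
eef_rot: [3.14, 0.0, 1.639]
wrist_force: [3.3, -0.0, -0.4]
finger_gap: 22.7
```

```bash
cat > arc.py <<'E'
from h import *
P=np.array([621.4,-62.7]);st=manip.read_state()
r=st["eef_pos"][:2]-P;print("radius",np.linalg.norm(r).round(1),"swing deg",(np.degrees(np.arctan2(r[1],r[0]))-75.8).round(2),"yaw-75.8",(np.degrees(st["eef_rot"][2])-75.8).round(2),"z",st["eef_pos"][2].round(1),"F",st["wrist_force"].round(1),"M",st["moment"].round(2),"gap",st["finger_gap"].round(1),st["clock"])
E
python3 arc.py
```

```text
Traceback (most recent call last):
  File "arc.py", line 3, in <module>
    r=st["eef_pos"][:2]-P;print("radius",np.linalg.norm(r).round(1),"swing deg",(np.degrees(np.arctan2(r[1],r[0]))-75.8).round(2),"yaw-75.8",(np.degrees(st["eef_rot"][2])-75.8).round(2),"z",st["eef_pos"][2].round(1),"F",st["wrist_force"].round(1),"M",st["moment"].round(2),"gap",st["finger_gap"].round(1),st["clock"])
                                                                                                                                                                                                                                                                                       ^^^^^^^^^^^^^^^^^^^^^^
AttributeError: 'float' object has no attribute 'round'
```

Call:
play_rows(
  commands=[
    {"x": -0.00017, "y": -0.00653, "z": 0, "wx": 0, "wy": 0, "wz": -3, "grip": 0.24},
    {"x": -0.00017, "y": -0.00653, "z": 0, "wx": 0, "wy": 0, "wz": -3, "grip": 0.24},
    {"x": -0.00017, "y": -0.00653, "z": 0, "wx": 0, "wy": 0, "wz": -3, "grip": 0.24},
    {"x": -0.00017, "y": -0.00653, "z": 0, "wx": 0, "wy": 0, "wz": -3, "grip": 0.24},
    {"x": -0.00017, "y": -0.00653, "z": 0, "wx": 0, "wy": 0, "wz": -3, "grip": 0.24},
    {"x": -0.00017, "y": -0.00653, "z": 0, "wx": 0, "wy": 0, "wz": -3, "grip": 0.24},
    {"x": -0.00017, "y": -0.00653, "z": 0, "wx": 0, "wy": 0, "wz": -3, "grip": 0.24},
    {"x": -0.00017, "y": -0.00653, "z": 0, "wx": 0, "wy": 0, "wz": -3, "grip": 0.24},
    {"x": -0.00017, "y": -0.00653, "z": 0, "wx": 0, "wy": 0, "wz": -3, "grip": 0.24},
    {"x": -0.00017, "y": -0.00653, "z": 0, "wx": 0, "wy": 0, "wz": -3, "grip": 0.24},
    {"x": -0.00017, "y": -0.00653, "z": 0, "wx": 0, "wy": 0, "wz": -3, "grip": 0.24},
    {"x": -0.00017, "y": -0.00653, "z": 0, "wx": 0, "wy": 0, "wz": -3, "grip": 0.24},
    {"x": 0, "y": 0, "z": 0, "wx": 0, "wy": 0, "wz": 0, "grip": 0.24},
  ],
)

```text
clock: 8.05
eef_pos: [541.9, 33.4, 38.8]
eef_rot: [3.14, 0.0, 2.266]
wrist_force: [1.6, 6.0, -0.7]
finger_gap: 22.4
```

```bash
sed -i 's/st\["finger_gap"\].round(1)/st["finger_gap"]/' arc.py; python3 arc.py
```

```text
radius 124.7 swing deg 53.8 yaw-75.8 54.02 z 38.8 F [ 1.6  6.  -0.7] M [ 0.97 -0.25  0.06] gap 22.423627962259708 8.05
```

Call:
play_rows(
  commands=[
    {"x": -0.0001, "y": -0.0044, "z": 0, "wx": 0, "wy": 0, "wz": -2, "grip": 0.24},
    {"x": -0.0001, "y": -0.0044, "z": 0, "wx": 0, "wy": 0, "wz": -2, "grip": 0.24},
    {"x": 0, "y": 0, "z": 0, "wx": 0, "wy": 0, "wz": 0, "grip": 0.24},
  ],
)

```text
clock: 8.43
eef_pos: [535.4, 27.6, 38.7]
eef_rot: [3.14, 0.0, 2.335]
wrist_force: [1.8, 6.8, 1.3]
finger_gap: 22.3
```

```bash
python3 arc.py
```

```text
radius 124.7 swing deg 57.79 yaw-75.8 58.0 z 38.7 F [1.8 6.8 1.3] M [ 1.02 -0.14  0.04] gap 22.308916577871237 8.425
```

Call:
play_rows(
  commands=[
    {"x": 0, "y": -0.0015, "z": 0, "wx": 0, "wy": 0, "wz": 0, "grip": 0.24},
    {"x": 0, "y": -0.0015, "z": 0, "wx": 0, "wy": 0, "wz": 0, "grip": 0.24},
    {"x": 0, "y": 0, "z": 0, "wx": 0, "wy": 0, "wz": 0, "grip": 0.24},
  ],
)

```text
clock: 8.8
eef_pos: [533.6, 25.8, 38.8]
eef_rot: [3.14, 0.0, 2.335]
wrist_force: [2.9, 6.5, -0.9]
finger_gap: 22.9
```

```bash
python3 arc.py
python3 - <<'E'
from h import *
shot("scene","3");shot("side","3")
a=cv2.imread("pics/scene3.png")[160:220,185:285];b=cv2.imread("pics/side3.png")[150:225,235:325]
cv2.imwrite("pics/sc3_z.png",cv2.resize(a,None,fx=8,fy=8,interpolation=cv2.INTER_CUBIC));cv2.imwrite("pics/si3_z.png",cv2.resize(b,None,fx=8,fy=8,interpolation=cv2.INTER_CUBIC))
E
```

```text
radius 124.7 swing deg 58.97 yaw-75.8 57.98 z 38.8 F [ 2.9  6.5 -0.9] M [ 1.35 -0.42  0.09] gap 22.870527444067733 8.8
```

View pics/si3_z.png

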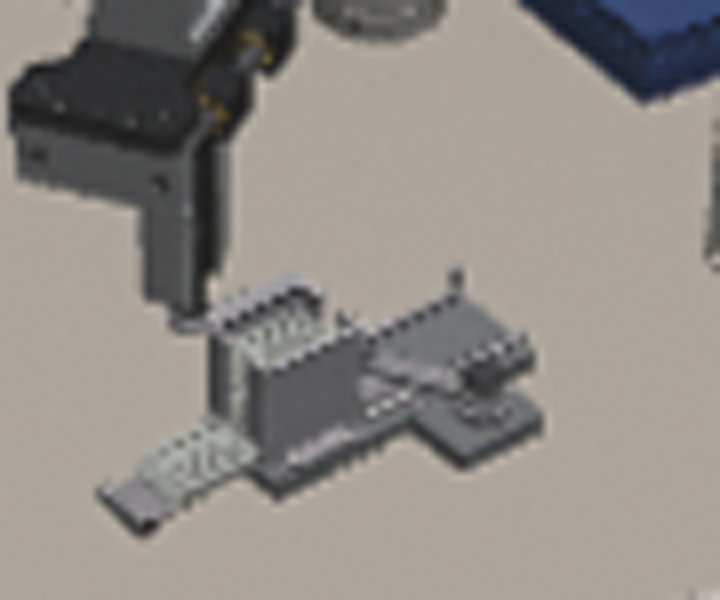

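The side view shows cassette 1 on the chute at crop (195,460), and the lever is close to its stop. I'll push on until the force rises.

Call:
play_rows(
  commands=[
    {"x": 0, "y": -0.0015, "z": 0, "wx": 0, "wy": 0, "wz": 0, "grip": 0.24},
    {"x": 0, "y": -0.0015, "z": 0, "wx": 0, "wy": 0, "wz": 0, "grip": 0.24},
    {"x": 0, "y": 0, "z": 0, "wx": 0, "wy": 0, "wz": 0, "grip": 0.24},
  ],
)

```text
clock: 9.28
eef_pos: [532.5, 24.9, 38.9]
eef_rot: [3.136, 0.001, 2.335]
wrist_force: [10.7, 16.6, -5.7]
finger_gap: 22.8
```

```bash
python3 arc.py
```

```text
radius 124.8 swing deg 59.63 yaw-75.8 57.98 z 38.9 F [10.7 16.6 -5.7] M [ 3.02 -1.94  0.08] gap 22.76688146810989 9.275
```

The force rose to about 20 N, so this is the stop. Now I'll return the lever along the arc.

Call:
play_rows(
  commands=[
    {"x": 0, "y": 0.003, "z": 0, "wx": 0, "wy": 0, "wz": 0, "grip": 0.24},
    {"x": 0, "y": 0.003, "z": 0, "wx": 0, "wy": 0, "wz": 0, "grip": 0.24},
    {"x": -0.0001, "y": 0.0044, "z": 0, "wx": 0, "wy": 0, "wz": 2, "grip": 0.24},
    {"x": -0.0001, "y": 0.0044, "z": 0, "wx": 0, "wy": 0, "wz": 2, "grip": 0.24},
    {"x": -0.00017, "y": 0.00653, "z": 0, "wx": 0, "wy": 0, "wz": 3, "grip": 0.24},
    {"x": -0.00017, "y": 0.00653, "z": 0, "wx": 0, "wy": 0, "wz": 3, "grip": 0.24},
    {"x": -0.00017, "y": 0.00653, "z": 0, "wx": 0, "wy": 0, "wz": 3, "grip": 0.24},
    {"x": -0.00017, "y": 0.00653, "z": 0, "wx": 0, "wy": 0, "wz": 3, "grip": 0.24},
    {"x": -0.00017, "y": 0.00653, "z": 0, "wx": 0, "wy": 0, "wz": 3, "grip": 0.24},
    {"x": -0.00017, "y": 0.00653, "z": 0, "wx": 0, "wy": 0, "wz": 3, "grip": 0.24},
    {"x": -0.00017, "y": 0.00653, "z": 0, "wx": 0, "wy": 0, "wz": 3, "grip": 0.24},
    {"x": -0.00017, "y": 0.00653, "z": 0, "wx": 0, "wy": 0, "wz": 3, "grip": 0.24},
    {"x": -0.00017, "y": 0.00653, "z": 0, "wx": 0, "wy": 0, "wz": 3, "grip": 0.24},
  ],
)

```text
clock: 10.9
eef_pos: [594.8, 58.6, 38.8]
eef_rot: [3.14, 0.001, 1.792]
wrist_force: [1.9, -1.0, -0.1]
finger_gap: 22.5
```

```bash
python3 arc.py
```

```text
radius 124.2 swing deg 26.57 yaw-75.8 26.87 z 38.8 F [ 1.9 -1.  -0.1] M [-0.24 -0.38 -0.04] gap 22.5322139644633 10.9
```

Call:
play_rows(
  commands=[
    {"x": -0.00017, "y": 0.00653, "z": 0, "wx": 0, "wy": 0, "wz": 3, "grip": 0.24},
    {"x": -0.00017, "y": 0.00653, "z": 0, "wx": 0, "wy": 0, "wz": 3, "grip": 0.24},
    {"x": -0.00017, "y": 0.00653, "z": 0, "wx": 0, "wy": 0, "wz": 3, "grip": 0.24},
    {"x": -0.00017, "y": 0.00653, "z": 0, "wx": 0, "wy": 0, "wz": 3, "grip": 0.24},
    {"x": -0.00017, "y": 0.00653, "z": 0, "wx": 0, "wy": 0, "wz": 3, "grip": 0.24},
    {"x": -0.00017, "y": 0.00653, "z": 0, "wx": 0, "wy": 0, "wz": 3, "grip": 0.24},
    {"x": -0.00017, "y": 0.00653, "z": 0, "wx": 0, "wy": 0, "wz": 3, "grip": 0.24},
    {"x": -0.00017, "y": 0.00653, "z": 0, "wx": 0, "wy": 0, "wz": 3, "grip": 0.24},
    {"x": -0.00017, "y": 0.00653, "z": 0, "wx": 0, "wy": 0, "wz": 3, "grip": 0.24},
    {"x": 0, "y": 0, "z": 0, "wx": 0, "wy": 0, "wz": 0, "grip": 0.45},
    {"x": 0, "y": 0, "z": 0, "wx": 0, "wy": 0, "wz": 0, "grip": 0.45},
    {"x": 0, "y": 0, "z": 0, "wx": 0, "wy": 0, "wz": 0, "grip": 0.45},
  ],
)

```text
clock: 12.4
eef_pos: [652.0, 58.1, 38.3]
eef_rot: [-3.142, 0.0, 1.324]
wrist_force: [-0.2, -0.7, 0.2]
finger_gap: 42.2
```

```bash
python3 arc.py
```

```text
radius 124.6 swing deg -0.02 yaw-75.8 0.05 z 38.3 F [-0.2 -0.7  0.2] M [-0.03  0.1  -0.02] gap 42.226196740870044 12.4
```

Call:
play_rows(
  commands=[
    {"x": 0, "y": 0, "z": -0.02, "wx": 0, "wy": 0, "wz": 0, "grip": 0.45},
    {"x": 0, "y": 0, "z": -0.025, "wx": 0, "wy": 0, "wz": 0, "grip": 0.45},
    {"x": 0, "y": 0, "z": -0.025, "wx": 0, "wy": 0, "wz": 0, "grip": 0.45},
    {"x": 0, "y": 0, "z": -0.025, "wx": 0, "wy": 0, "wz": 0, "grip": 0.45},
    {"x": -0.0177, "y": -0.015, "z": 0, "wx": 0, "wy": 0, "wz": 0, "grip": 0.45},
    {"x": -0.0177, "y": -0.015, "z": 0, "wx": 0, "wy": 0, "wz": 0, "grip": 0.45},
    {"x": -0.0177, "y": -0.015, "z": 0, "wx": 0, "wy": 0, "wz": 0, "grip": 0.45},
    {"x": -0.0177, "y": -0.015, "z": 0, "wx": 0, "wy": 0, "wz": 0, "grip": 0.45},
    {"x": -0.0177, "y": -0.015, "z": 0, "wx": 0, "wy": 0, "wz": 0, "grip": 0.45},
    {"x": -0.0177, "y": -0.015, "z": 0, "wx": 0, "wy": 0, "wz": 0, "grip": 0.45},
    {"x": -0.0177, "y": -0.015, "z": 0, "wx": 0, "wy": 0, "wz": 0, "grip": 0.45},
    {"x": -0.0177, "y": -0.015, "z": 0, "wx": 0, "wy": 0, "wz": 0, "grip": 0.45},
    {"x": 0, "y": 0, "z": 0, "wx": 0, "wy": 0, "wz": 10.3, "grip": 0.55},
    {"x": 0, "y": 0, "z": 0, "wx": 0, "wy": 0, "wz": 10.3, "grip": 0.55},
    {"x": 0, "y": 0, "z": 0, "wx": 0, "wy": 0, "wz": 10.3, "grip": 0.55},
    {"x": 0, "y": 0, "z": 0, "wx": 0, "wy": 0, "wz": 10.3, "grip": 0.55},
    {"x": 0, "y": 0, "z": 0, "wx": 0, "wy": 0, "wz": 10.3, "grip": 0.55},
    {"x": 0, "y": 0, "z": 0, "wx": 0, "wy": 0, "wz": 10.3, "grip": 0.55},
    {"x": 0, "y": 0, "z": 0, "wx": 0, "wy": 0, "wz": 0, "grip": 0.55},
  ],
)

```text
clock: 14.78
eef_pos: [501.4, -49.9, 134.5]
eef_rot: [3.141, -0.001, 0.246]
wrist_force: [0.5, 0.8, -0.2]
finger_gap: 51.9
```

Run:
```python
from h import *
shot("wrist","4");shot("side","4");shot("scene","4"); plan([500,-49.5,120],14)
b=cv2.imread("pics/side4.png")[130:245,215:335]
cv2.imwrite("pics/si4_z.png",cv2.resize(b,None,fx=5,fy=5,interpolation=cv2.INTER_CUBIC))
```

```text
t 14.925 pos [501.2 -49.8 133.8] rot [ 1.7998e+02 -4.0000e-02  1.4230e+01] gap 51.7 F [-0.1  0.3  0.8]
shift tool mm [-1.1 -0.6 13.8] turn deg [ 0.02 -0.04  0.23]
```

View pics/wrist4.png

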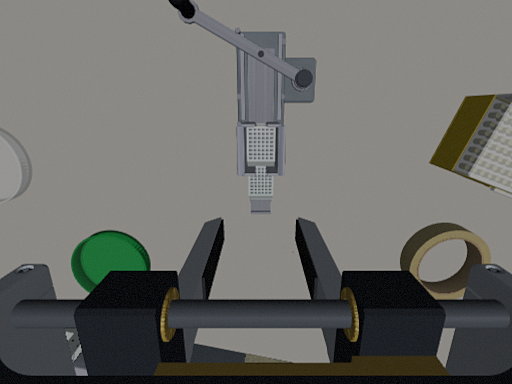

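View pics/si4_z.png

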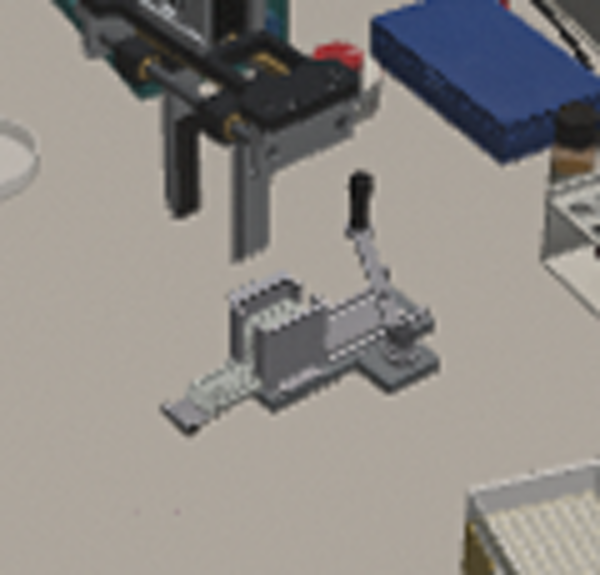

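View pics/scene4.png

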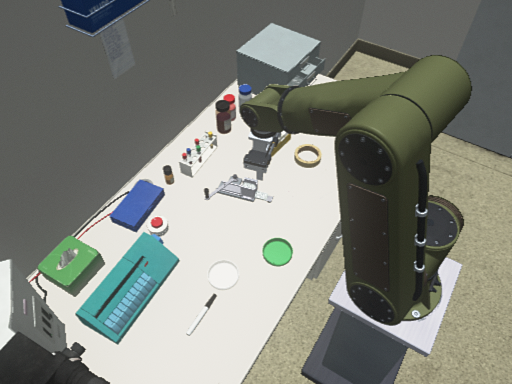

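Cassette 1 lies on the chute at about (260,186) in the wrist view. The lever is home and the stack is lower.

Run:
```python
from h import *
z=np.load("pics/wrist4.npz")
cv2.imwrite("pics/w4z.png",cv2.resize(z["p"][115:225,215:305,::-1],None,fx=7,fy=7,interpolation=cv2.INTER_CUBIC))
```

```text
(no output)
```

View pics/w4z.png

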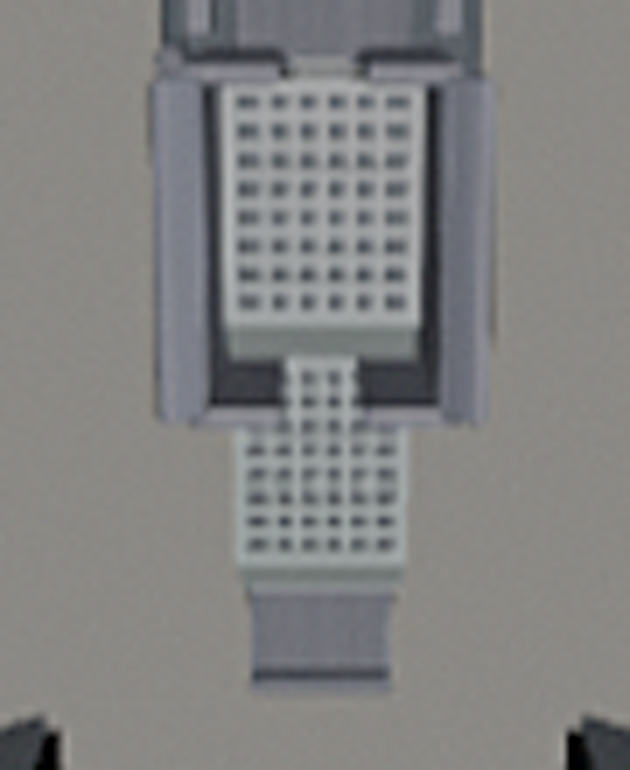

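Run:
```python
from h import *
z=np.load("pics/wrist4.npz");c=(z["K"],z["M"])
Z=lambda x,y:(215+x/7-.43,115+y/7-.43)
R=np.array([[np.cos(.2443),-np.sin(.2443)],[np.sin(.2443),np.cos(.2443)]])
for n,x,y,h in [("front bottom",321,592,12),("front top",320,568,19),("left f top",238,565,19),("right f top",405,565,19),("left b",236,440,19),("right b",407,440,19),("chute end",321,688,12),("mag L front",165,420,62),("mag R front",483,420,62),("top cass fl",225,325,47),("top cass fr",418,325,47)]:
    w=onz(c,*Z(x,y),h); print(n,w.round(1),(R.T@(w[:2]-[547.2,-37.9])).round(1))
z=np.load("pics/wrist4.npz")["d"]; o=(320,200)
u,v=[int(round(t)) for t in Z(320,270)]; oo,r=ray(c,u,v); print("stack top",(oo+r*np.load('pics/wrist4.npz')['d'][v,u]).round(1))
u,v=[int(round(t)) for t in Z(320,500)]; oo,r=ray(c,u,v); print("cass top",(oo+r*np.load('pics/wrist4.npz')['d'][v,u]).round(1))
```

```text
front bottom [484.6 -54.9  12. ] [-64.9  -1.4]
front top [490.8 -53.1  19. ] [-58.4  -1.2]
left f top [488.1 -40.   19. ] [-57.9  12.3]
right f top [494.7 -66.5  19. ] [-57.9 -15.1]
left b [508.5 -34.8  19. ] [-36.8  12.4]
right b [515.2 -61.4  19. ] [-36.8 -15.1]
chute end [467.8 -59.2  12. ] [-82.2  -1.4]
mag L front [519.8 -23.8  62. ] [-23.2  20.4]
mag R front [530.3 -66.   62. ] [-23.1 -23.1]
top cass fl [531.7 -28.7  47. ] [-12.9  12.7]
top cass fr [538.4 -55.4  47. ] [-12.8 -14.9]
stack top [542.2 -39.7  44.2]
cass top [501.2 -50.2  16.2]
```

Call:
play_rows(
  commands=[
    {"x": 0.0005, "y": 0.001, "z": 0.02, "wx": 0, "wy": 0, "wz": 0, "grip": 0.5},
    {"x": 0, "y": 0, "z": 0.025, "wx": 0, "wy": 0, "wz": 0, "grip": 0.5},
    {"x": 0, "y": 0, "z": 0.025, "wx": 0, "wy": 0, "wz": 0, "grip": 0.5},
    {"x": 0, "y": 0, "z": 0.025, "wx": 0, "wy": 0, "wz": 0, "grip": 0.5},
    {"x": 0, "y": 0, "z": 0.015, "wx": 0, "wy": 0, "wz": 0, "grip": 0.5},
    {"x": 0, "y": 0, "z": 0, "wx": 0, "wy": 0, "wz": 0, "grip": 0.5},
  ],
)

```text
clock: 15.68
eef_pos: [501.5, -50.6, 22.8]
eef_rot: [-3.141, 0.001, 0.246]
wrist_force: [-0.1, -0.4, 0.2]
finger_gap: 46.9
```

Run:
```python
from h import *
shot("wrist","5");plan([501.9,-50.7,9.5],14.2)
z=np.load("pics/wrist5.npz")
cv2.imwrite("pics/w5z.png",cv2.resize(z["p"][130:300,160:360,::-1],None,fx=4,fy=4,interpolation=cv2.INTER_CUBIC))
```

```text
t 15.725 pos [502.  -50.7  23.6] rot [-180.     -0.     14.06] gap 47.2 F [-0.2 -0.2  1.4]
shift tool mm [-0.1 -0.  14.1] turn deg [-0.   -0.   -0.14]
```

View pics/w5z.png

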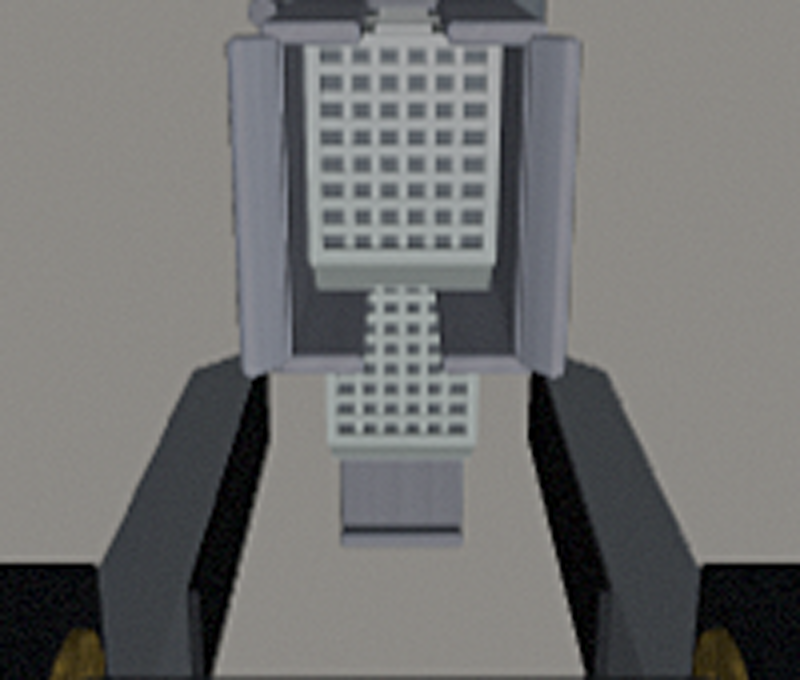

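Call:
play_rows(
  commands=[
    {"x": 0, "y": 0, "z": 0.007, "wx": 0, "wy": 0, "wz": 0, "grip": 0.5},
    {"x": 0, "y": 0, "z": 0.007, "wx": 0, "wy": 0, "wz": 0, "grip": 0.5},
    {"x": 0, "y": 0, "z": 0, "wx": 0, "wy": 0, "wz": 0, "grip": 0.4},
    {"x": 0, "y": 0, "z": 0, "wx": 0, "wy": 0, "wz": 0, "grip": 0.35},
    {"x": 0, "y": 0, "z": 0, "wx": 0, "wy": 0, "wz": 0, "grip": 0.3},
    {"x": 0, "y": 0, "z": 0, "wx": 0, "wy": 0, "wz": 0, "grip": 0.25},
    {"x": 0, "y": 0, "z": 0, "wx": 0, "wy": 0, "wz": 0, "grip": 0.2},
    {"x": 0, "y": 0, "z": 0, "wx": 0, "wy": 0, "wz": 0, "grip": 0.2},
  ],
  squeeze=15,
)

```text
clock: 16.73
eef_pos: [502.0, -50.7, 9.4]
eef_rot: [3.141, -0.0, 0.245]
wrist_force: [-0.6, 0.3, 3.5]
finger_gap: 28.0
```

Run:
```python
from h import *
plan([448.5,262,120],14.2)
```

```text
t 16.725 pos [502.  -50.7   9.4] rot [ 1.7999e+02 -2.0000e-02  1.4010e+01] gap 28.0 F [-0.6  0.3  3.5]
shift tool mm [  23.9 -316.3 -110.6] turn deg [ 0.01 -0.02 -0.19]
```

Call:
play_rows(
  commands=[
    {"x": 0, "y": 0, "z": -0.008, "wx": 0, "wy": 0, "wz": 0, "grip": 0.2},
    {"x": 0, "y": 0, "z": -0.01, "wx": 0, "wy": 0, "wz": 0, "grip": 0.2},
    {"x": 0, "y": 0, "z": -0.01, "wx": 0, "wy": 0, "wz": 0, "grip": 0.2},
    {"x": 0, "y": 0, "z": -0.01, "wx": 0, "wy": 0, "wz": 0, "grip": 0.2},
    {"x": 0, "y": 0, "z": 0, "wx": 0, "wy": 0, "wz": 0, "grip": 0.2},
  ],
)

```text
clock: 17.35
eef_pos: [501.4, -50.7, 48.2]
eef_rot: [-3.142, 0.001, 0.245]
wrist_force: [-6.5, -0.7, 4.1]
finger_gap: 27.9
```

Run:
```python
from h import *
shot("wrist","6");plan([448.5,262,48],14.2)
```

```text
t 17.4 pos [501.5 -50.7  48.1] rot [-1.800e+02  4.000e-02  1.402e+01] gap 27.4 F [-8.2 -0.8  4.3]
shift tool mm [ 2.440e+01 -3.162e+02  1.000e-01] turn deg [-0.    0.04 -0.18]
```

View pics/wrist6.png

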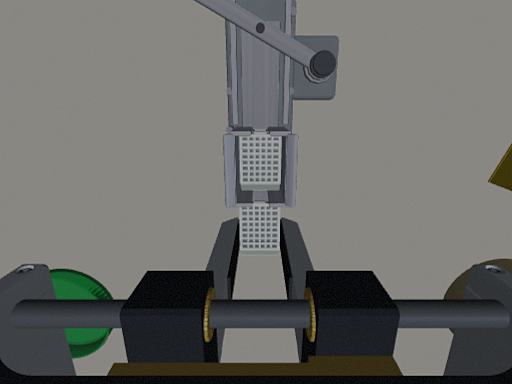

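The cassette is between the fingertips at (260,228), but 8 N in −x suggests its rear rubs the magazine front. I'll back away along −x and look again.

Call:
play_rows(
  commands=[
    {"x": -0.004, "y": 0, "z": 0, "wx": 0, "wy": 0, "wz": 0, "grip": 0.2},
    {"x": -0.006, "y": 0, "z": 0, "wx": 0, "wy": 0, "wz": 0, "grip": 0.2},
    {"x": -0.015, "y": 0, "z": 0, "wx": 0, "wy": 0, "wz": 0, "grip": 0.2},
    {"x": -0.015, "y": 0, "z": 0, "wx": 0, "wy": 0, "wz": 0, "grip": 0.2},
    {"x": 0, "y": 0, "z": 0, "wx": 0, "wy": 0, "wz": 0, "grip": 0.2},
  ],
)

```text
clock: 18.02
eef_pos: [462.7, -60.6, 47.6]
eef_rot: [3.141, -0.001, 0.244]
wrist_force: [0.5, 1.1, 0.0]
finger_gap: 27.6
```

Run:
```python
from h import *
shot("wrist","7");shot("side","7");plan([448.5,262,48],14.2)
z=np.load("pics/wrist7.npz");a=cv2.resize(z["p"][100:300,160:360,::-1],None,fx=3,fy=3,interpolation=cv2.INTER_CUBIC)
b=cv2.resize(cv2.imread("pics/side7.png")[140:230,210:320],None,fx=6,fy=6,interpolation=cv2.INTER_CUBIC)
cv2.imwrite("pics/w7z.png",a);cv2.imwrite("pics/s7z.png",b)
```

```text
t 18.125 pos [463.6 -60.4  47.6] rot [ 1.7998e+02 -5.0000e-02  1.4000e+01] gap 27.4 F [ 0.4  0.5 -0.3]
shift tool mm [  63.3 -316.5   -0.5] turn deg [ 0.02 -0.05 -0.2 ]
```

View pics/w7z.png

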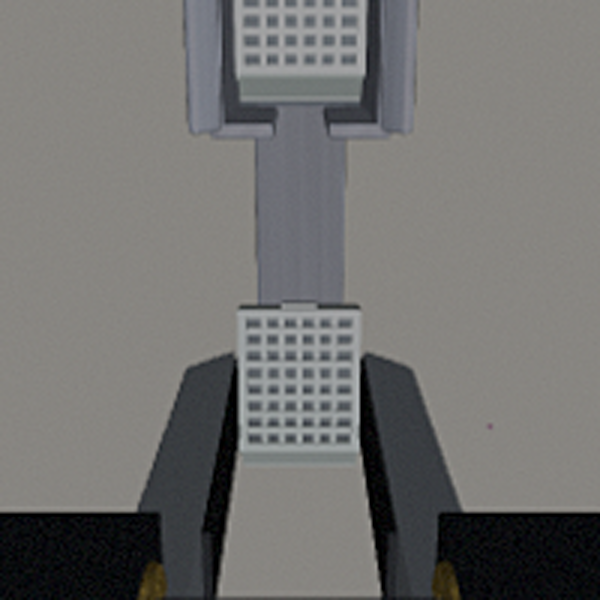

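View pics/s7z.png

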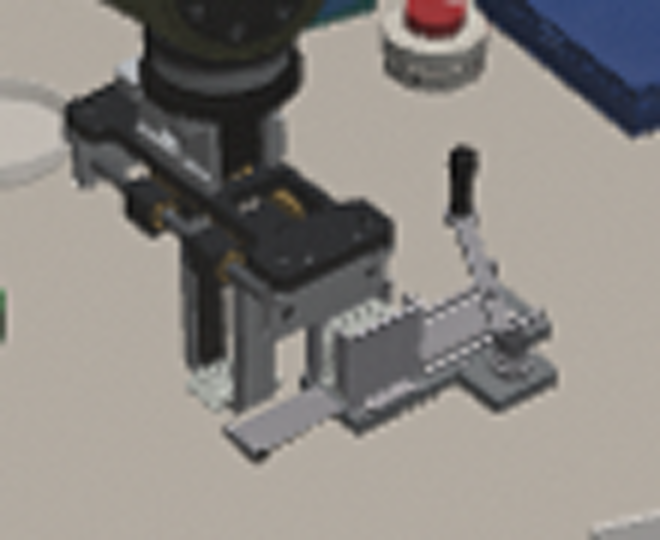

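Run:
```python
from h import *
z=np.load("pics/wrist7.npz");c=(z["K"],z["M"]);d=z["d"]
pts=[]
for v in range(205,247):
    for u in range(242,277):
        if d[v,u]>0:
            o,r=ray(c,u,v);pts.append(o+r*d[v,u])
P=np.array(pts);m=np.median(P[:,2]);print(len(P),m)
P=P[abs(P[:,2]-m)<7]
A=np.c_[P[:,:2]-P[:,:2].mean(0),np.ones(len(P))]
for i in range(5):
    k=np.linalg.lstsq(A,P[:,2],rcond=None)[0];res=P[:,2]-A@k;g=res>-1.5;A,P=A[g],P[g]
print(k,len(P),"center",P.mean(0),"slope along tool x",k[:2]@[np.cos(.2443),np.sin(.2443)],"y",k[:2]@[np.sin(.2443),-np.cos(.2443)])
Z=lambda x,y:(160+x/3-.33,100+y/3-.33)
T=np.array([463.6,-60.4])
for n,x,y in[("rl",238,312),("rr",362,312),("fl",240,450),("fr",358,450)]:
    w=onz(c,*Z(x,y),57);q=w[:2]-T;print(n,w.round(1),"tool x",(q@[np.cos(.2443),np.sin(.2443)]).round(1),"y",(q@[np.sin(.2443),-np.cos(.2443)]).round(1))
```

```text
1467 54.257646242302485
[-9.55799054e-02 -2.04366589e-02  5.43404864e+01] 1390 center [469.05293391 -58.16371579  54.34163128] slope along tool x -0.09768500063375427 y -0.003288766316396181
rl [482.5 -41.   57. ] tool x 23.0 y -14.3
rr [489.1 -67.7  57. ] tool x 23.0 y 13.3
fl [449.1 -49.   57. ] tool x -11.3 y -14.5
fr [455.8 -75.9  57. ] tool x -11.3 y 13.1
```

Call:
play_rows(
  commands=[
    {"x": 0.0036, "y": -0.01, "z": 0, "wx": 0, "wy": 0, "wz": 0, "grip": 0.2},
    {"x": 0.0036, "y": -0.0205, "z": 0, "wx": 0, "wy": 0, "wz": 0, "grip": 0.2},
    {"x": 0.0036, "y": -0.0205, "z": 0, "wx": 0, "wy": 0, "wz": 0, "grip": 0.2},
    {"x": 0.0036, "y": -0.0205, "z": 0, "wx": 0, "wy": 0, "wz": 0, "grip": 0.2},
    {"x": 0.0036, "y": -0.0205, "z": 0, "wx": 0, "wy": 0, "wz": 0, "grip": 0.2},
    {"x": 0.0036, "y": -0.0205, "z": 0, "wx": 0, "wy": 0, "wz": 0, "grip": 0.2},
    {"x": 0.0036, "y": -0.0205, "z": 0, "wx": 0, "wy": 0, "wz": 0, "grip": 0.2},
    {"x": 0.0036, "y": -0.0205, "z": 0, "wx": 0, "wy": 0, "wz": 0, "grip": 0.2},
    {"x": 0.0036, "y": -0.0205, "z": 0, "wx": 0, "wy": 0, "wz": 0, "grip": 0.2},
    {"x": 0.0036, "y": -0.0205, "z": 0, "wx": 0, "wy": 0, "wz": 0, "grip": 0.2},
    {"x": 0.0036, "y": -0.0205, "z": 0, "wx": 0, "wy": 0, "wz": 0, "grip": 0.2},
    {"x": 0.0036, "y": -0.0205, "z": 0, "wx": 0, "wy": 0, "wz": 0, "grip": 0.2},
    {"x": 0.0036, "y": -0.0205, "z": 0, "wx": 0, "wy": 0, "wz": 0, "grip": 0.2},
    {"x": 0.0036, "y": -0.0205, "z": 0, "wx": 0, "wy": 0, "wz": 0, "grip": 0.2},
    {"x": 0.0036, "y": -0.0205, "z": 0, "wx": 0, "wy": 0, "wz": 0, "grip": 0.2},
    {"x": 0.0036, "y": -0.0205, "z": 0, "wx": 0, "wy": 0, "wz": 0, "grip": 0.2},
    {"x": 0, "y": 0, "z": 0, "wx": 0, "wy": 0, "wz": 0, "grip": 0.2},
  ],
)

```text
clock: 20.25
eef_pos: [441.7, 263.1, 47.1]
eef_rot: [-3.142, 0.0, 0.247]
wrist_force: [0.2, 0.0, -0.4]
finger_gap: 27.8
```

Run:
```python
from h import *
shot("wrist","8");plan([443.6,260.8,48],14)
```

```text
t 20.3 pos [441.8 262.2  47. ] rot [1.7999e+02 1.0000e-02 1.4090e+01] gap 27.8 F [ 0.2  0.2 -0.4]
shift tool mm [ 1.4  1.8 -1. ] turn deg [0.01 0.01 0.09]
```

View pics/wrist8.png

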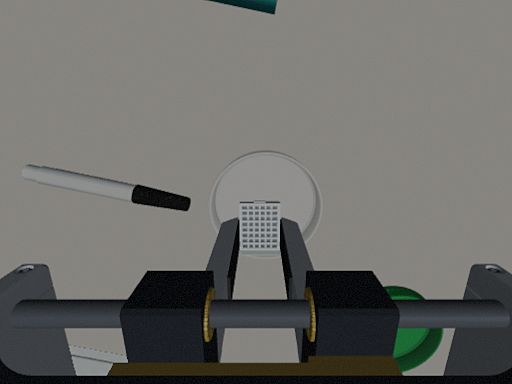

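Run:
```python
from h import *
z=np.load("pics/wrist8.npz");c=(z["K"],z["M"])
a=cv2.resize(z["p"][140:270,195:335,::-1],None,fx=5,fy=5,interpolation=cv2.INTER_CUBIC);cv2.imwrite("pics/w8z.png",a)
for n,u,v,h in [("L",209.5,204,19),("R",322,204,19),("top",266,151.5,19)]:
    print(n,onz(c,u,v,h).round(1))
```

```text
L [441.5 305.5  19. ]
R [463.9 216.7  19. ]
top [494.2 271.7  19. ]
```

View pics/w8z.png

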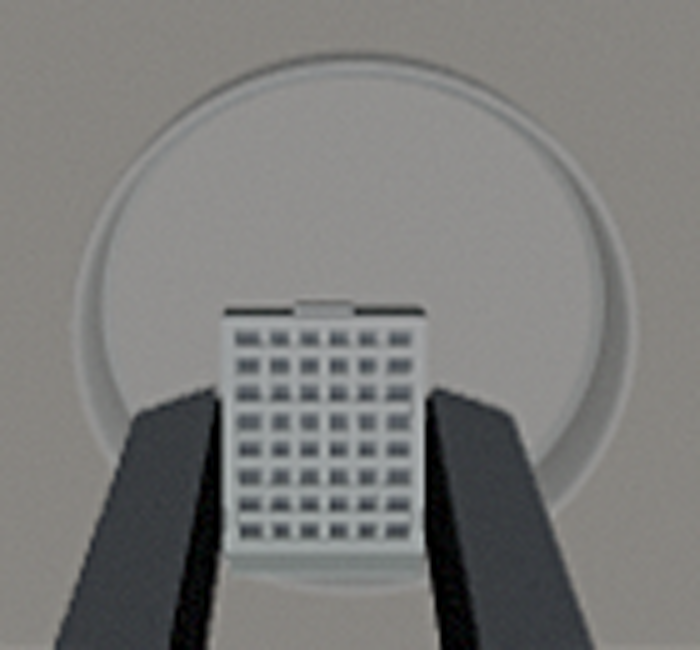

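The dish centre is about (449.5, 260.7), which agrees with the fixed cameras. Next I centre over it and descend.

Call:
play_rows(
  commands=[
    {"x": 0.0017, "y": 0.0033, "z": 0.005, "wx": 0, "wy": 0, "wz": 0, "grip": 0.2},
    {"x": 0, "y": 0, "z": 0.01, "wx": 0, "wy": 0, "wz": 0, "grip": 0.2},
    {"x": 0, "y": 0, "z": 0.01, "wx": 0, "wy": 0, "wz": 0, "grip": 0.2},
    {"x": 0, "y": 0, "z": 0.008, "wx": 0, "wy": 0, "wz": 0, "grip": 0.2},
    {"x": 0, "y": 0, "z": 0.005, "wx": 0, "wy": 0, "wz": 0, "grip": 0.2},
    {"x": 0, "y": 0, "z": 0, "wx": 0, "wy": 0, "wz": 0, "grip": 0.2},
  ],
)

```text
clock: 21.05
eef_pos: [444.4, 258.8, 8.9]
eef_rot: [3.141, 0.001, 0.245]
wrist_force: [-0.1, -0.1, 0.3]
finger_gap: 28.1
```

Run:
```python
from h import *
shot("wrist","9");plan([444.2,259.4,4],14)
```

```text
t 21.1 pos [444.5 258.9   9.2] rot [180.     0.    14.02] gap 27.3 F [-0.6 -0.1 -0. ]
shift tool mm [-0.2 -0.6  5.2] turn deg [0.   0.   0.02]
```

View pics/wrist9.png

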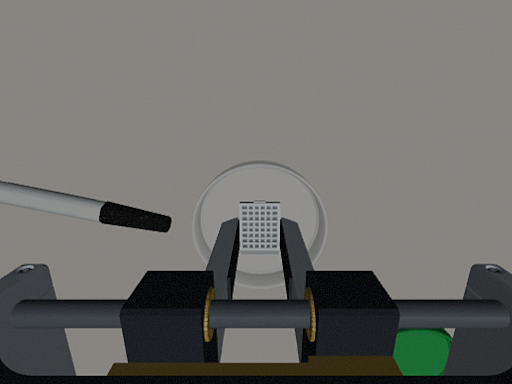

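The cassette at (260,227) is over the middle of the dish, whose rim spans 193 to 327 px, and there is no contact yet. I'll lower it in small steps.

Call:
play_rows(
  commands=[
    {"x": 0, "y": 0, "z": 0.0015, "wx": 0, "wy": 0, "wz": 0, "grip": 0.2},
    {"x": 0, "y": 0, "z": 0.0015, "wx": 0, "wy": 0, "wz": 0, "grip": 0.2},
    {"x": 0, "y": 0, "z": 0, "wx": 0, "wy": 0, "wz": 0, "grip": 0.2},
  ],
)

```text
clock: 21.48
eef_pos: [444.5, 258.8, 6.2]
eef_rot: [-3.142, 0.0, 0.245]
wrist_force: [-0.6, -0.6, -0.7]
finger_gap: 27.8
```

Call:
play_rows(
  commands=[
    {"x": 0, "y": 0, "z": 0.001, "wx": 0, "wy": 0, "wz": 0, "grip": 0.2},
    {"x": 0, "y": 0, "z": 0.001, "wx": 0, "wy": 0, "wz": 0, "grip": 0.2},
    {"x": 0, "y": 0, "z": 0, "wx": 0, "wy": 0, "wz": 0, "grip": 0.2},
  ],
)

```text
clock: 21.85
eef_pos: [444.5, 258.8, 4.2]
eef_rot: [3.142, 0.0, 0.245]
wrist_force: [1.3, -1.1, 0.4]
finger_gap: 27.6
```

Call:
play_rows(
  commands=[
    {"x": 0, "y": 0, "z": 0.001, "wx": 0, "wy": 0, "wz": 0, "grip": 0.2},
    {"x": 0, "y": 0, "z": 0, "wx": 0, "wy": 0, "wz": 0, "grip": 0.2},
  ],
)

```text
clock: 22.1
eef_pos: [444.5, 258.8, 3.2]
eef_rot: [3.142, 0.0, 0.244]
wrist_force: [-0.5, -0.2, 1.1]
finger_gap: 28.0
```

Run:
```python
from h import *
shot("wrist","10");plan([444.2,259.4,4],14)
z=np.load("pics/wrist10.npz");c=(z["K"],z["M"]);d=z["d"]
P=np.array([ (lambda o,r:o+r*d[v,u])(*ray(c,u,v)) for v in range(206,246) for u in range(244,276)])
A=np.c_[P[:,:2]-P[:,:2].mean(0),np.ones(len(P))]
for i in range(6):
    k=np.linalg.lstsq(A,P[:,2],rcond=None)[0];g=P[:,2]-A@k>-1.5;A,P=A[g],P[g]
print(k,len(P),P.mean(0))
```

```text
t 22.15 pos [444.5 258.8   3.2] rot [180.     0.    14.01] gap 27.6 F [-0.3 -0.1 -0.2]
shift tool mm [-0.2 -0.6 -0.8] turn deg [0.   0.   0.01]
[ 1.81986489  0.42949343 37.23406519] 94 [445.16163529 260.14262382  25.7174621 ]
```

Call:
play_rows(
  commands=[
    {"x": 0, "y": 0, "z": 0.0007, "wx": 0, "wy": 0, "wz": 0, "grip": 0.2},
    {"x": 0, "y": 0, "z": 0, "wx": 0, "wy": 0, "wz": 0, "grip": 0.2},
  ],
)

```text
clock: 22.4
eef_pos: [444.6, 258.9, 2.7]
eef_rot: [-3.142, -0.0, 0.244]
wrist_force: [-1.6, -0.5, 3.1]
finger_gap: 27.9
```

Run:
```python
from h import *
plan([444.2,259.4,4],14)
z=np.load("pics/wrist10.npz");c=(z["K"],z["M"]);d=z["d"]
for v in (200,204,208,215,222,230,238,245,249):
    P=[(lambda o,r:o+r*d[v,u])(*ray(c,u,v))[2] for u in range(244,276)]
    print(v,np.percentile(P,[10,50,75,90]).round(1))
cv2.imwrite("pics/w10z.png",cv2.resize(z["p"][140:300,180:340,::-1],None,fx=4,fy=4,interpolation=cv2.INTER_CUBIC))
```

```text
t 22.4 pos [444.6 258.9   2.7] rot [-1.800e+02 -1.000e-02  1.401e+01] gap 27.9 F [-1.6 -0.5  3.1]
shift tool mm [-0.2 -0.6 -1.3] turn deg [-0.   -0.01  0.01]
200 [1.4 2.2 6.  6.7]
204 [8.2 9.  9.4 9.9]
208 [8.  8.5 9.  9.3]
215 [ 8.7  9.3  9.7 10.3]
222 [ 8.   9.   9.5 10.3]
230 [ 9.2  9.9 10.6 11.1]
238 [10.4 11.2 11.7 12. ]
245 [10.2 10.9 11.9 12.3]
249 [12.2 12.6 13.  13.5]
```

View pics/w10z.png

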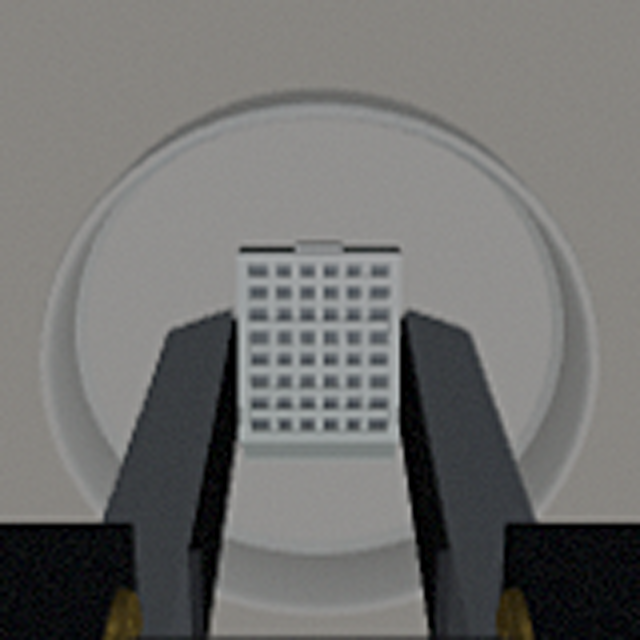

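The rear edge is now touching (3 N), and the top is at about 9 to 12 mm. I'll release.

Call:
play_rows(
  commands=[
    {"x": 0, "y": 0, "z": 0, "wx": 0, "wy": 0, "wz": 0, "grip": 0.32},
    {"x": 0, "y": 0, "z": 0, "wx": 0, "wy": 0, "wz": 0, "grip": 0.36},
    {"x": 0, "y": 0, "z": 0, "wx": 0, "wy": 0, "wz": 0, "grip": 0.4},
    {"x": 0, "y": 0, "z": 0, "wx": 0, "wy": 0, "wz": 0, "grip": 0.4},
    {"x": 0, "y": 0, "z": 0, "wx": 0, "wy": 0, "wz": 0, "grip": 0.4},
  ],
)

```text
clock: 23.02
eef_pos: [444.5, 258.8, 2.5]
eef_rot: [3.142, 0.0, 0.245]
wrist_force: [-0.3, 0.9, 0.6]
finger_gap: 37.6
```

Call:
play_rows(
  commands=[
    {"x": 0, "y": 0, "z": -0.005, "wx": 0, "wy": 0, "wz": 0, "grip": 0.4},
    {"x": 0, "y": 0, "z": -0.01, "wx": 0, "wy": 0, "wz": 0, "grip": 0.4},
    {"x": 0, "y": 0, "z": -0.02, "wx": 0, "wy": 0, "wz": 0, "grip": 0.4},
    {"x": 0, "y": 0, "z": -0.03, "wx": 0, "wy": 0, "wz": 0, "grip": 0.4},
    {"x": 0, "y": 0, "z": -0.03, "wx": 0, "wy": 0, "wz": 0, "grip": 0.4},
    {"x": -0.02, "y": 0, "z": -0.03, "wx": 0, "wy": 0, "wz": 0, "grip": 0.4},
    {"x": -0.02, "y": 0, "z": -0.02, "wx": 0, "wy": 0, "wz": 0, "grip": 0.4},
    {"x": 0, "y": 0, "z": 0, "wx": 0, "wy": 0, "wz": 0, "grip": 0.4},
  ],
)

```text
clock: 24.02
eef_pos: [405.8, 249.4, 149.5]
eef_rot: [-3.141, -0.003, 0.245]
wrist_force: [-0.2, 0.0, -0.3]
finger_gap: 37.8
```

Run:
```python
from h import *
shot("wrist","11");shot("scene","11");shot("side","11");plan([444.2,259.4,4],14)
z=np.load("pics/wrist11.npz")
cv2.imwrite("pics/s11z.png",cv2.resize(cv2.imread("pics/side11.png")[130:245,180:335],None,fx=5,fy=5,interpolation=cv2.INTER_CUBIC))
```

```text
t 24.175 pos [406.  249.2 147.1] rot [1.7999e+02 3.0000e-02 1.4010e+01] gap 37.5 F [-0.3 -0.4 -1.1]
shift tool mm [ 39.6  -0.7 143. ] turn deg [0.01 0.03 0.01]
```

View pics/wrist11.png

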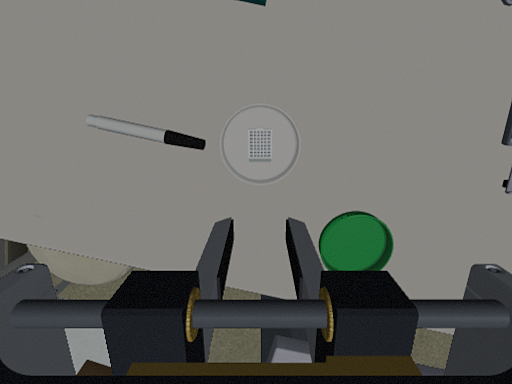

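View pics/s11z.png

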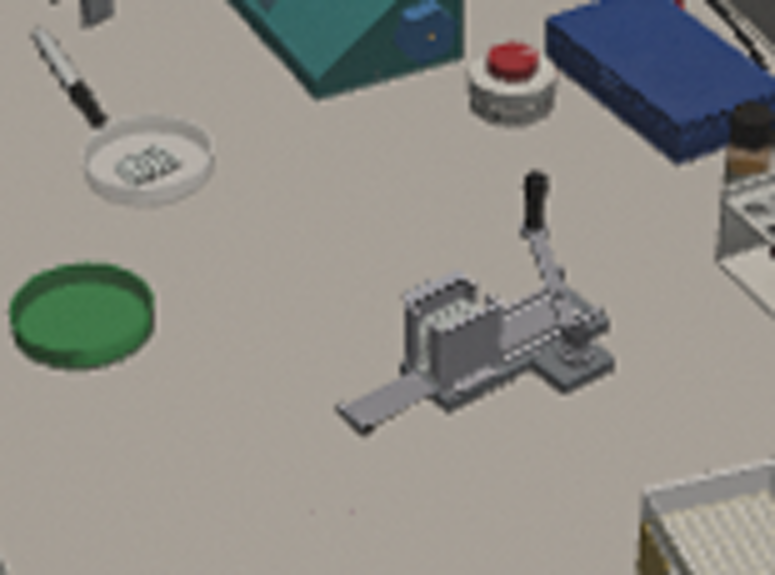

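View pics/scene11.png

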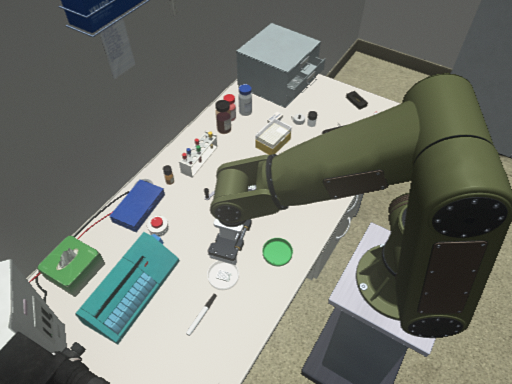

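The cassette at (260,145) lies in the middle of the dish (rim 220 to 300). The lever is home and the chute is empty. A numerical check before handing in:

Run:
```python
from h import *
z=np.load("pics/wrist11.npz");c=(z["K"],z["M"]);d=z["d"]
P=np.array([(lambda o,r:o+r*d[v,u])(*ray(c,u,v)) for v in range(130,158) for u in range(250,270)])
A=np.c_[P[:,:2]-P[:,:2].mean(0),np.ones(len(P))]
for i in range(4):
    k=np.linalg.lstsq(A,P[:,2],rcond=None)[0];g=abs(P[:,2]-A@k)<2;A,P=A[g],P[g]
print("top plane",k.round(3),len(P),"cassette",onz(c,260,145,9)[:2].round(1),"dish",onz(c,260,144.5,19)[:2].round(1))
c1,c2=cam("scene"),cam("side")
t=lambda x,y:(180+x/5-.4,130+y/5-.4)
print("grip (side ray at z45)",onz(c2,*t(535,203),45).round(1), "before",onz(c2,235+416/8-.5,150+163/8-.5,45).round(1))
s=np.load("pics/side11.npz");s0=np.load("pics/side0_d.npy")
for u,v in((269,191),(271,192),(273,191)):
    for dd in (s0,s["d"]):
        o,r=ray(c2,u,v);print((o+r*dd[v,u]).round(1))
# bystander change, side view
p0=np.load("pics/side0_p.npy").astype(int);df=abs(p0-s["p"].astype(int)).sum(2)>90
print("side diff tape",df[250:290,255:305].sum(),"marker",df[130:157,180:203].sum(),"tweezers",df[315:345,262:322].sum(),"can",df[285:315,325:350].sum())
```

```text
top plane [0.207 0.051 8.484] 105 cassette [448.5 260. ] dish [450.2 260.4]
grip (side ray at z45) [652.6  57.6  45. ] before [653.1  59.4  45. ]
[547.9 -29.5  52.8]
[550.4 -24.1  48.1]
[550.1 -39.5  55.3]
[554.8 -29.6  46.7]
[559.7 -33.6  51.9]
[561.5 -29.9  48.7]
side diff tape 0 marker 35 tweezers 0 can 0
```

Run:
```python
from h import *
z=np.load("pics/wrist11.npz");c=(z["K"],z["M"]);d=z["d"]
for v in range(128,163,3):
    q=[(lambda o,r:o+r*d[v,u])(*ray(c,u,v))[2] for u in range(250,270)]
    print(v,np.percentile(q,[10,50,90]).round(1))
cv2.imwrite("pics/w11z.png",cv2.resize(z["p"][95:195,210:310,::-1],None,fx=6,fy=6,interpolation=cv2.INTER_CUBIC))
```

```text
128 [2.1 3.4 7.8]
131 [6.5 7.4 8.4]
134 [6.8 7.4 8.5]
137 [6.5 7.5 8.3]
140 [7.8 8.5 9.1]
143 [7.4 8.3 8.9]
146 [7.8 8.3 9.6]
149 [6.6 7.7 8.9]
152 [6.3 7.8 8.7]
155 [6.2 7.8 8.8]
158 [7.7 8.4 9.1]
161 [2.9 3.8 4.8]
```

View pics/w11z.png

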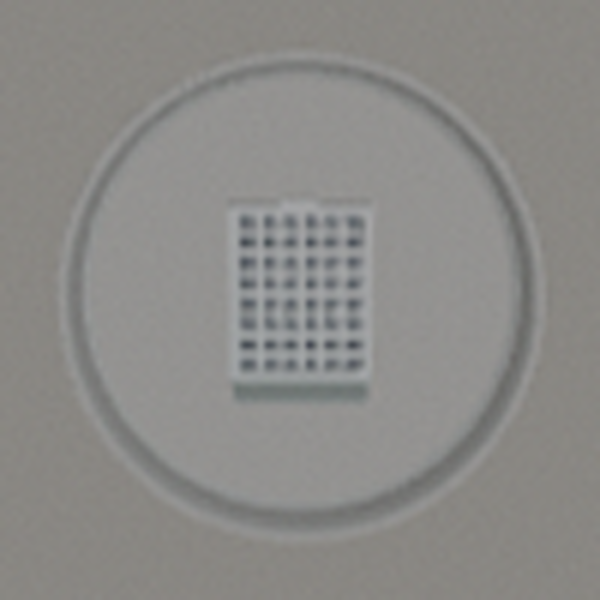

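The row medians are level at 7.4 to 8.5 mm, so the cassette is flat, top up and centred in the dish. I'm handing in.

```bash
python3 -c "
from cell import manip
print(manip.sign_off())"
```

```text
the job is handed in; nothing more can be done
None
```

Cassette 1 is lying flat and top side up in the glass dish, and the job is handed in. I swung the lever to its stop, where the push force rose to about 20 N. I then brought it home along the arc, gripped the dispensed cassette, carried it over, and opened the fingers once it touched the dish floor. The clock read about 24 s of the allowed 64 s.

**Last checks that agreed:**
- **Cassette:** its top is level at about 8 mm, and its middle is about 2 mm from the dish's middle.
- **Lever:** the grip is back within about 2 mm of its starting position.
- **Dispenser:** the chute is empty and the stack is one cassette lower by eye.
- **Bystanders:** in the side view, the tape, tweezers and canister showed no change. The marker window showed 35 changed pixels, which I put down to the gripper being in view.

**Checks that disagreed or went wrong:**
- While I lifted the cassette off the chute, it rubbed the magazine front with about 8 N. It then hung about 0.1 rad tilted in the fingers until release.
- One automatic plane fit of the cassette top gave a 0.2 rad tilt, on few, noisy points. The row-by-row heights contradict it, so I set it aside.
- The depth readings on the stack top were too noisy to confirm its height to the millimetre.

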